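# Set a pipe blank against the cut-off saw's length stop

## Task

Pull the longer of the two pipes out of its cup and let it go in the sloped rest, foot end down against the stop plate; then take it up again by its middle. Lay it lengthwise in the saw bed's two V saddles short of the roller lever, then slide it gently along until the lever's switch just clicks (the pipe's near end is then flush with the near edge of the bed's base plate), never driving the lever into its overtravel. Leave the short pipe standing in its cup and the other tools where they are.

Things in the scene. Friction and masses are not known exactly. Their poses are not given: they have to be found in the camera images.
- pipe_center (a point): centre of the longer plain steel pipe: a rigid round rod 20 mm in diameter, 200 mm long, about 0.22 kg, standing upright in one of the stand's two cups at the start (its foot 15 mm above the bench, its top 215 mm). The point's z axis runs along the pipe, upward at the start, from the foot end to the top end; the ends are 100 mm either way.
- short_center (a point): centre of the shorter pipe (20 mm in diameter, 120 mm long), same steel, standing upright in the other cup, top 135 mm above the bench. Stays there.
- stand: stock stand fixed to the bench: a 90 x 190 x 10 mm dark steel plate with two upright round cups at y = -50 and +50 mm in its frame. Cups: outside diameter 46 mm, inside 38 mm, rim 90 mm and inner floor 15 mm above the bench. Origin: underside centre, z up. Either cup may hold the longer pipe.
- rest: sloped rest fixed to the bench: grey plate 220 x 90 x 8 mm, two posts with dark V saddles on a 40 degree slope, stop plate at the low end. Origin: underside centre; x level, to the low end (away from the robot), z up. A resting pipe's axis starts on the stop plate at (75, 0, 35) mm and climbs along (-0.766, 0, 0.643). The pipe is free all round except in the saddles.
- rest_seat (a point): where the centre of the 200 mm pipe lies when it rests in the sloped rest with its foot on the stop plate. Measured along the pipe from the stop plate, the two V saddles occupy 15 to 45 mm and 130 to 150 mm; their walls reach about 6 mm above the pipe's axis and are 50 mm wide over all.
- bed: saw bed fixed to the bench: grey plate 10 mm thick, 100 mm wide, from x = -100 (near edge, robot side) to +130 mm. Origin: underside, on the pipe line; x along that line to the length stop, z up. Two dark V saddles at x = -80 to -55 and +35 to +60 mm (walls up to z = 77, 50 mm wide) carry the pipe; between them it is free all round. A parked saw stands beyond the stop, from x = 130 mm.
- bed_seat (a point): centre of the 200 mm pipe when it lies in the bed with the switch just clicked: at (0, 0, 70) mm in the bed's frame. The pipe's near end is then at x = -100 mm, flush (within about 3 mm) with the near edge of the bed's plate. With its centre at x = -30 mm the pipe lies well clear of the roller.
- stop_lever (a joint): roller lever of the length stop, rad: 0 upright and free, growing as the roller is pushed along the bed's +x. The pipe meets the roller with its centre at about x = -10 mm in the bed's frame. The switch clicks at 0.14; past 0.32 is overtravel (end stop 0.5); aim at 0.22; 1 mm of push is about 0.022 rad. The spring is under 0.4 N: it cannot be felt and does not push the pipe back.
- roller (a point): centre of the roller on top of the stop lever (white roller, 16 mm in diameter, 13 mm wide, 70 mm above the bench)
- hammer: bystander: hammer lying on the bench beyond the rest, 240 mm long; origin at its underside, x along it
- tin: bystander: closed steel tin, 60 mm in diameter, 75 mm tall, standing near the robot; origin at the centre of its underside
- brush: bystander: wire brush lying near the robot, 150 x 30 x 29 mm; origin at the centre of its underside, x along it
Not all that is in view belongs to the job. What is shaped like the rest but orange, purple or yellow is not meant.

How it is judged (in metres and radians):
On the way, in this order (a step that is already met when the one before it is completed fails the run):
1. the longer pipe lies in the sloped rest, let go (distance between pipe_center and rest_seat below 0.015 m and angle between pipe_center's own z axis and vertical between 0.793 and 0.953 rad and contact force between the fingers and pipe below 0.1 N and linear speed of pipe below 0.03 m/s), for 0.2 s.
2. it is taken up again by its middle (grasp point within 45 mm of its centre) (contact force between the fingers and pipe above 1 N and distance between the grasp point and pipe_center below 0.045 m and distance between pipe_center and rest_seat above 0.03 m), for 0.1 s.
3. it lies in both saddles of the bed with the roller lever still free (y of pipe_center in the frame of bed between -0.006 and 0.006 m and z of pipe_center in the frame of bed between 0.064 and 0.076 m and angle between the z axis of pipe_center and the x axis of bed, either way round below 0.06 rad and value of joint stop_lever below 0.05 rad and linear speed of pipe below 0.05 m/s), for 0.1 s.
At the end, for the whole second after the job is handed in: The longer pipe lies at rest in both V saddles of the bed (axis within 6 mm of its seat sideways and in height, within 0.06 rad of the bed's line), the stop lever between 0.14 and 0.32 rad, the short pipe still upright in its cup (centre within 30 mm of its start) (y of pipe_center in the frame of bed between -0.006 and 0.006 m and z of pipe_center in the frame of bed between 0.064 and 0.076 m and angle between the z axis of pipe_center and the x axis of bed, either way round below 0.06 rad and value of joint stop_lever between 0.14 and 0.32 rad and linear speed of pipe below 0.02 m/s and angle between short_center's own z axis and vertical below 0.35 rad and distance of short_center from where it was at the start of the episode below 0.03 m); the robot touches nothing.
It fails at once if the stop lever is driven into its overtravel (past 0.32 rad) (value of joint stop_lever above 0.32 rad).
It fails at once if the short pipe is displaced by more than 30 mm (distance of short_center from where it was at the start of the episode above 0.03 m).
It fails at once if the hammer, tin or brush is displaced by more than 30 mm (distance of any of hammer, tin, brush from where it was at the start of the episode above 0.03 m).
It also fails if it takes over 70 s, if anything falls off the work surface, if the arm or the gripper's body presses on something with over 40 N, if the wrist force passes 120 N, or if a joint passes its speed limit or range.

## Robot

A 6-joint arm with a two-finger parallel gripper is mounted at the origin on the work surface. World frame = base frame: x ahead of the robot, y to its left, z up, the work surface at z = 0. Lengths are in mm, angles in rad, forces in N, time in s.
With the tool pointing down it reaches from about 350 to 975 mm from the base axis. Payload 17.4 kg.
Tool frame: the origin (TCP) lies at the very end of the fingers, on their centre line; the grasp point (between the pads) lies 19 mm behind it; x points along the fingers, z is the direction in which the jaws open and shut, and the axes are right-handed (so a half turn about x gives the same grasp; the last joint's range is limited). The gripper opens to 85 mm and grips with 20 to 120 N. Pads are 22 mm wide; open, the fingers measure 114 mm over their backs; the gripper's body (76 mm by 85 mm) begins 54 mm behind the grasp point. The pads swing forward as they close: fully open they stand 13 mm farther back than shut.
Start: joints at [1.258, 0.116, 1.442, -0, 1.584, -0.038], TCP at [183.172, 649.677, 231.303] pointing down, gripper open.
Joint ranges: [-2.83, 2.83], [-0.83, 2.19], [0.07, 2.5], [-1.14, 4.28], [0.01, 3], [-2.97, 2.97]. Speed limits (rad/s): [1.89, 1.89, 2.22, 3.14, 3.14, 3.14].

## Interface

Orientations are given as a 3x3 rotation matrix whose columns are the frame's x, y, z axes.
In Python, from rig import observe, viewer, workorder gives the robot as it stands.
- The arm moves only by the tool drive_tool, never from a script. Its argument "plan" is a list of rows, each a list of 7 numbers: the shift along the tool's x, y, z in m, then the turn, a rotation vector about the tool's x, y, z in degrees, then the finger opening in m, from 0 to 0.0854. In form: [[tx, ty, tz, wx, wy, wz, gripper], ...]. A call has 1 to 12 rows; each row shifts and turns the commanded pose from where the row before left it, along the tool's axes as they then stand; what a row does not reach is not made up. A row lasts 1/10 s, in which the tool goes at most 50 mm and 8.59 degrees, less where a joint would pass 70% of its speed; a pose out of reach is approached as far as the arm can. A call is refused whole if a number of a shift passes 0.05 or a number of a turn 8.59, either way. A call with a gripper value outside its range is refused whole. The fingers move at their own pace and stop on an object; "force" is the grip in N (left out, the last holds). Time passes only in rows, so rows that do not move let the fingers close. It gives the time, the measured TCP pose, the force and the opening at its end, in the units of the state.
- observe(): the state, without advancing time (a new reading comes with each control period).
- viewer.read_camera(name): name is "scene" or "top"; returns (picture, depth): 420x560x3 uint8, blue, green, red; 420x560 float32, mm along the optical axis (not along the pixel's ray), 0 where there is no reading.
- viewer.camera_params(name): a dict with "fovy" (degrees; the focal length in pixels is half the picture's height over the tangent of half this angle, whatever the lens; pixels are square), "cx", "cy" (the principal point, pixels), "rvec" (rotation vector, rad) and "tvec" (3), from world to camera coordinates, as OpenCV has them. Camera axes: x right, y down, z forward; pixel columns grow to the right and rows downward; lengths in mm; the calibration is good to about 2 mm. A picture is of the moment at which its call begins. camera_params takes no time and is no camera call.
- workorder.close_job(): hands the job in, once; it reports no verdict.
The state is a dict: "time": time; "qpos": joint angles; "dq": joint speeds; "effort": joint torques, N m; "eef_pos": TCP position; "tcp_rot": TCP orientation; "ft_force": force on the tool from outside, world axes, zero at the start; "ft_torque": the same for the moment, N m; "gripper_width": finger opening in mm.
Only numpy, scipy, OpenCV 4.12 (cv2) and the standard library are available. Lean on these libraries where they do the work, as an engineer would, in place of code of your own. Each camera call takes 0.05 s, during which the arm holds its last target.

## Working session

There is one attempt and no reset: what is moved stays moved. The work goes in short steps, Python scripts to look and compute and a tool call to move; the robot and the scene stay as the last step left them, time stands still between calls to the robot, and variables do not carry over. Pictures are saved under pics/ and viewed, and the job is handed in when it is done.

Besides the shell and the picture viewer there is one more tool, called after ">>>" as name(argument=value, ...), one argument or row to a line, values as JSON. drive_tool: Moves the arm, as the interface text tells. Its arguments: {"type":"object","properties":{"plan":{"type":"array"},"force":{"type":"number"}},"required":["plan"]}

```bash
ls; mkdir -p pics; cat > h.py <<'E'
import numpy as np, cv2
from rig import observe, viewer, workorder
def cam(n):
    p=viewer.camera_params(n); f=210/np.tan(np.radians(p["fovy"])/2)
    R=cv2.Rodrigues(np.array(p["rvec"],float))[0]; t=np.array(p["tvec"],float).ravel()
    return f,p["cx"],p["cy"],R,t,p
def cloud(n,d):
    f,cx,cy,R,t,_=cam(n)
    v,u=np.mgrid[0:d.shape[0],0:d.shape[1]]
    P=np.stack([(u-cx)/f*d,(v-cy)/f*d,d],-1)
    W=(P-t)@R
    W[d<=0]=np.nan
    return W
def proj(n,X):
    f,cx,cy,R,t,_=cam(n); c=np.atleast_2d(X)@R.T+t
    return np.c_[c[:,0]/c[:,2]*f+cx,c[:,1]/c[:,2]*f+cy]
def snap(n,tag):
    im,d=viewer.read_camera(n); cv2.imwrite(f"pics/{tag}_{n}.png",im); np.save(f"pics/{tag}_{n}.npy",d); return im,d
E
python3 - <<'E'
from h import *
for n in("scene","top"):
    im,d=snap(n,"a"); print(n,cam(n)[5])
s=observe(); print(s)
E
```

```text
pics
scene {'fovy': 44.56752170155079, 'cx': 283.70886606101436, 'cy': 210.37012578995413, 'rvec': array([ 0.63017895,  2.60056332, -1.18457821]), 'tvec': array([ 501.8387635 ,  -28.91223252, 1669.99145197])}
top {'fovy': 47.915036862422866, 'cx': 279.0142639415526, 'cy': 218.55046320754298, 'rvec': array([ 2.10750791, -2.16438759,  0.15804448]), 'tvec': array([ -70.94166359,  503.44069516, 1237.46042139])}
{'time': 0.1, 'qpos': array([ 1.25821586e+00,  1.16439080e-01,  1.44223047e+00, -4.30716705e-06,
        1.58400278e+00, -3.77832786e-02]), 'dq': array([ 4.26216401e-04, -1.90332404e-04, -1.68412344e-03, -8.65792679e-05,
        2.05961066e-04, -1.69067859e-04]), 'effort': array([ 1.77764756e-03, -7.33657050e+01, -6.33796048e+01, -1.37220309e-04,
        5.29046913e-03, -2.24030646e-05]), 'eef_pos': array([183.10498207, 649.50002304, 230.61541087]), 'tcp_rot': array([[-3.27917500e-04, -9.62480230e-01,  2.71351616e-01],
       [-1.02867949e-03,  2.71351812e-01,  9.62479681e-01],
       [-9.99999417e-01,  3.64800874e-05, -1.07906468e-03]]), 'ft_force': array([0.52824315, 0.44670058, 0.12358139]), 'ft_torque': array([-0.01249601,  0.05790529,  0.01877179]), 'gripper_width': 85.84788411157633}
```

View pics/a_scene.png

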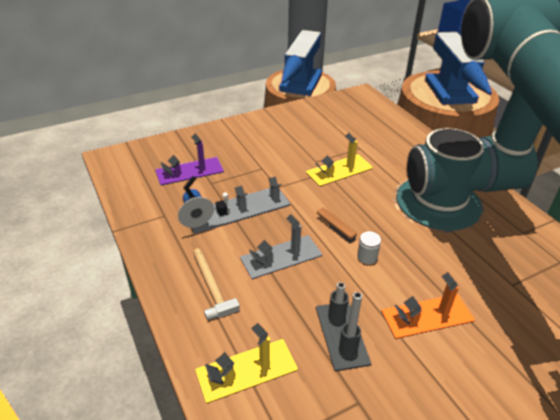

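View pics/a_top.png

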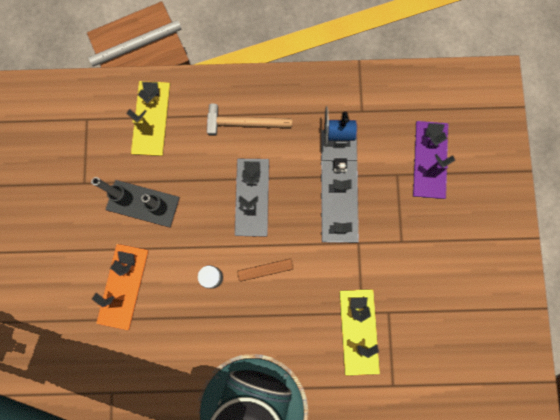

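The scene view shows the grey rest at (282,255), the grey bed at (240,205) and the stand at (343,335).

- **Rest candidates:** grey (282,255) is the one meant. The purple (190,170), yellow (340,170), yellow (246,368) and orange (428,315) ones are decoys.
- **Pipe candidates:** the tip at (356,297) is the taller, so it should be the long pipe. The tip at (340,288) should be the short one. In the top view they are at (97,182) and (147,200).

Next I'll measure these.

```bash
python3 - <<'E'
from h import *
np.set_printoptions(precision=1,suppress=True)
for n in("top","scene"):
    d=np.load(f"pics/a_{n}.npy"); W=cloud(n,d); im=cv2.imread(f"pics/a_{n}.png")
    g=W[...,2]; print(n,"table z median",np.nanmedian(g[np.abs(g)<25]), "frac",np.mean(d>0))
    for lo,hi,r in ((185,240,10),(115,160,10)):
        m=(g>lo)&(g<hi)&(W[...,0]>300)&(W[...,1]>150)&(W[...,1]<500)
        print(lo,m.sum(),np.nanmedian(W[m],0) if m.sum() else '')
        if m.sum():
            print(np.array(np.nonzero(m)).mean(1)[::-1], np.nanmin(W[m],0),np.nanmax(W[m],0))
    # plates
    for nm,px in (("top",{"rest":(252,225),"bed":(340,212),"stand":(130,208)}),("scene",{"rest":(280,262),"bed":(258,207),"stand":(345,350)})):
        if nm==n:
            for k,(u,v) in px.items(): print(k,W[v,u])
a=cv2.imread("pics/a_scene.png")[200:400,140:480]; b=cv2.imread("pics/a_scene.png")[270:370,300:390]
cv2.imwrite("pics/a_crop.png",cv2.resize(b,None,fx=6,fy=6,interpolation=2))
b=cv2.imread("pics/a_top.png")[60:300,60:400]
cv2.imwrite("pics/a_tcrop.png",cv2.resize(b,(780,550),interpolation=2))
E
```

```text
top table z median 1.969651177621231 frac 0.9958630952380952
185 99 [573.1 340.6 214.8]
[ 98.1 182.2] [565.6 334.  186.8] [585.1 353.5 219.8]
115 305 [569.2 293.2 129.2]
[125.8 184.8] [300. 240. 115.] [788.2 378.2 159. ]
rest [490.1  -9.1   9.2]
bed [ 519.1 -252.8   13.1]
stand [547.  329.4  10.4]
scene table z median 0.7910006870790229 frac 0.966109693877551
185 137 [581.6 352.6 209.1]
[356.3 299.6] [567.5 338.1 185.5] [588.5 358.6 218.9]
115 440 [584.7 296.  127.9]
[328.3 312.9] [300.2 242.1 115. ] [792.5 380.1 159.8]
rest [587.8  16.9   9.9]
bed [ 539.6 -227.1    8.6]
stand [596.2 359.7  41.9]
```

View pics/a_crop.png

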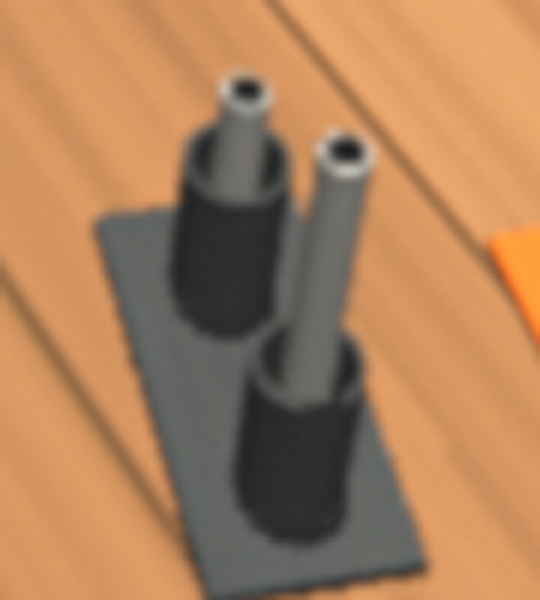

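View pics/a_tcrop.png

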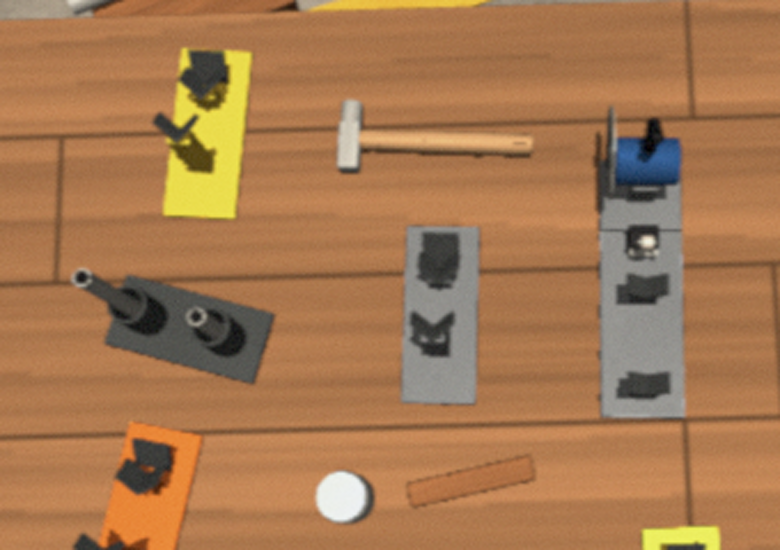

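The crop confirms the choice: the taller pipe is in the cup nearer the scene camera. The two cameras disagree by up to about 10 mm, so I'll check for lens distortion using the table flatness and the known plate sizes.

```bash
cat > m.py <<'E'
from h import *
np.set_printoptions(precision=1,suppress=True)
def table(n,tag="a"):
    d=np.load(f"pics/{tag}_{n}.npy"); W=cloud(n,d); g=W[...,2]
    for v in range(30,420,60):
        print([ (round(float(np.nanmedian(g[v-8:v+8,u-8:u+8])),1)) for u in range(30,560,60)])
def plate(n,seed,z,zb,tag="a"):
    # grow colour region around seed, with ray-plane intersection at z
    im=cv2.imread(f"pics/{tag}_{n}.png")
    f,cx,cy,R,t,_=cam(n)
    hsv=cv2.cvtColor(im,cv2.COLOR_BGR2HSV)
    m=((hsv[...,1]<70)).astype(np.uint8)
    k,l=cv2.connectedComponents(m,connectivity=4)
    mm=(l==l[seed[1],seed[0]])
    return mm
def ray(n,uv,z):
    f,cx,cy,R,t,_=cam(n); uv=np.atleast_2d(uv).astype(float)
    dr=np.c_[(uv[:,0]-cx)/f,(uv[:,1]-cy)/f,np.ones(len(uv))]@R; o=-R.T@t
    return o+dr*((z-o[2])/dr[:,2])[:,None]
E
python3 - <<'E'
from m import *
for n in("top","scene"): print(n); table(n); f,cx,cy,R,t,_=cam(n); print("campos",-R.T@t)
seeds={"top":{"rest":(252,225),"bed":(340,212),"stand":(165,215)},"scene":{"rest":(280,262),"bed":(258,207),"stand":(355,362)}}
for n in seeds:
    vis=cv2.imread(f"pics/a_{n}.png")
    for k,s in seeds[n].items():
        mm=plate(n,s,0,0); print(n,k,mm.sum(),np.nonzero(mm)[0].min(),np.nonzero(mm)[0].max())
        c=cv2.findContours(mm.astype(np.uint8),0,1)[0]; cv2.drawContours(vis,c,-1,(0,0,255),1)
    cv2.imwrite(f"pics/seg_{n}.png",vis)
E
```

```text
top
[-748.9, -743.9, -543.6, -749.3, -748.1, -744.5, -748.6, -748.5, -748.1]
[1.1, 1.4, 43.1, 1.5, 1.2, 1.8, 1.8, 2.0, 2.3]
[1.6, 1.4, 8.4, 1.8, 1.5, 14.4, 1.9, 4.7, 1.5]
[1.7, 1.5, 40.5, 1.8, 3.6, 11.8, 2.1, 1.6, 2.2]
[1.1, 1.6, 1.8, 74.9, 29.0, 2.0, 1.9, 1.8, 1.6]
[1.2, 1.3, 1.8, 1.4, 1.6, 1.9, 2.0, 1.6, 1.9]
[1.8, 1.5, 1.3, 11.7, 203.8, 1.8, 1.7, 1.9, 1.6]
campos [ 302.6  -92.6 1299.9]
scene
[-121.0, -176.3, -235.7, -303.9, -380.5, -434.3, nan, -82.9, 624.0]
[-481.1, -564.1, -648.3, -738.5, -257.2, -245.2, -749.6, -86.0, -207.2]
[-749.3, -737.8, 0.4, 0.6, 0.1, 0.4, 0.3, 238.0, 227.2]
[-750.2, -750.5, 0.1, 63.2, 6.9, 1.8, 0.6, 40.8, -0.2]
[-749.5, -749.8, 0.6, 17.9, 6.5, 0.8, 0.6, 0.7, 0.2]
[-750.2, -749.7, -25.4, 0.6, 1.2, 10.6, 2.9, 1.4, 0.6]
[-749.5, -750.0, -749.5, 8.7, 0.6, 0.7, 0.7, 0.4, 0.6]
campos [1057.5  894.5 1059.8]
top rest 2479 159 235
top bed 3825 108 242
top stand 2229 177 226
scene rest 2045 215 278
scene bed 2868 177 233
scene stand 2765 283 370m.py:6: RuntimeWarning: All-NaN slice encountered
  print([ (round(float(np.nanmedian(g[v-8:v+8,u-8:u+8])),1)) for u in range(30,560,60)])
```

View pics/seg_top.png

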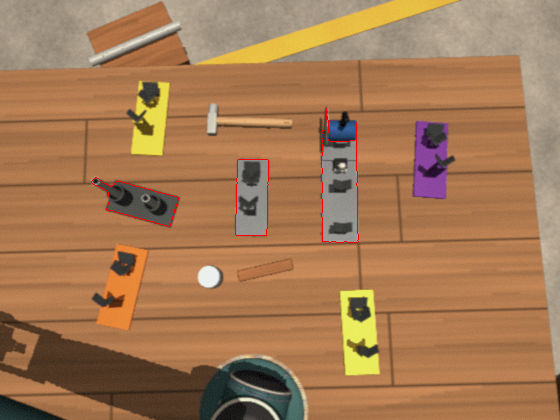

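View pics/seg_scene.png

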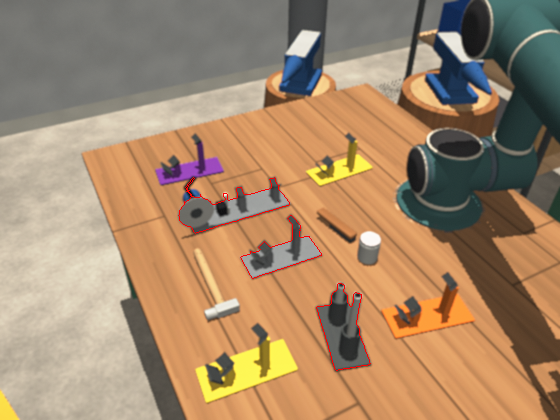

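```bash
python3 - <<'E'
from m import *
seeds={"top":{"rest":(252,225),"bed":(340,212),"stand":(165,215)},"scene":{"rest":(280,262),"bed":(258,207),"stand":(355,362)}}
for n in seeds:
    for k,s in seeds[n].items():
        mm=plate(n,s,0,0).astype(np.uint8)
        mm=cv2.morphologyEx(mm,cv2.MORPH_OPEN,np.ones((7,7))) if n=="top" else mm
        c=max(cv2.findContours(mm,0,1)[0],key=cv2.contourArea)
        P=ray(n,c[:,0],8 if k=="rest" else 10)
        r=cv2.minAreaRect(P[:,:2].astype(np.float32)); print(n,k,r); print(cv2.boxPoints(r).round(1).tolist())
# straightness of table far edge in top
im=cv2.imread("pics/a_top.png"); hsv=cv2.cvtColor(im,cv2.COLOR_BGR2HSV)
w=((hsv[...,1]>90)&(hsv[...,0]<18))
pts=[]
for u in list(range(5,70,10))+list(range(200,520,20)):
    col=np.nonzero(w[45:85,u] & w[46:86,u]& w[48:88,u])[0]
    if len(col): pts.append((u,45+col[0]))
print(pts)
E
```

```text
top rest ((570.5289916992188, -9.298698425292969), (89.62149047851562, 217.3962860107422), 87.54014587402344)
[[460.0, -49.400001525878906], [677.2000122070312, -58.70000076293945], [681.0999755859375, 30.799999237060547], [463.8999938964844, 40.099998474121094]]
top bed ((582.7288818359375, -253.59158325195312), (100.78897857666016, 293.06005859375), 87.73119354248047)
[[434.29998779296875, -298.1000061035156], [727.0999755859375, -309.70001220703125], [731.0999755859375, -209.0], [438.29998779296875, -197.39999389648438]]
top stand ((562.4080200195312, 302.4002990722656), (201.57481384277344, 87.7547836303711), 73.32906341552734)
[[491.5, 218.39999389648438], [575.5, 193.3000030517578], [633.4000244140625, 386.3999938964844], [549.2999877929688, 411.5]]
scene rest ((570.3090209960938, -56.469337463378906), (193.51524353027344, 219.77198791503906), 87.43055725097656)
[[456.20001220703125, -148.1999969482422], [675.7000122070312, -158.10000610351562], [684.4000244140625, 35.29999923706055], [464.8999938964844, 45.099998474121094]]
scene bed ((601.5636596679688, -318.3516845703125), (
[... 231 characters left out ...]
75, 271.99725341796875), (265.16534423828125, 120.88774871826172), 61.55459213256836)
[[432.20001220703125, 184.1999969482422], [538.5, 126.5999984741211], [664.7999877929688, 359.79998779296875], [558.5, 417.3999938964844]]
[(5, np.int64(70)), (15, np.int64(70)), (25, np.int64(70)), (35, np.int64(70)), (45, np.int64(69)), (55, np.int64(69)), (65, np.int64(69)), (200, np.int64(65)), (220, np.int64(64)), (240, np.int64(64)), (260, np.int64(63)), (280, np.int64(62)), (300, np.int64(62)), (320, np.int64(61)), (340, np.int64(61)), (360, np.int64(60)), (380, np.int64(59)), (400, np.int64(59)), (420, np.int64(58)), (440, np.int64(58)), (460, np.int64(57)), (480, np.int64(56)), (500, np.int64(56))]
```

```bash
cat > ov.py <<'E'
from m import *
def T(x,y,yaw):
    c,s=np.cos(yaw),np.sin(yaw); return np.array([[c,-s,0,x],[s,c,0,y],[0,0,1,0],[0,0,0,1.]])
def tf(M,P): P=np.atleast_2d(P).astype(float); return P@M[:3,:3].T+M[:3,3]
def box(x0,x1,y0,y1,z): return [(x0,y0,z),(x1,y0,z),(x1,y1,z),(x0,y1,z),(x0,y0,z)]
def circ(x,y,r,z): a=np.linspace(0,6.283,40); return np.c_[x+r*np.cos(a),y+r*np.sin(a),0*a+z]
def models(rest,bed,stand,top=None):
    L=[]
    for z in(0,8): L.append(tf(rest,box(-110,110,-45,45,z)))
    L.append(tf(rest,[(75,0,35),(75-153.2,0,35+128.6)]))
    for z in(0,10): L.append(tf(bed,box(-100,130,-50,50,z)))
    L.append(tf(bed,box(-80,-55,-25,25,77)));L.append(tf(bed,box(35,60,-25,25,77)))
    L.append(tf(stand,box(-45,45,-95,95,10)))
    for y in(-50,50): L.append(tf(stand,circ(0,y,23,90)));L.append(tf(stand,circ(0,y,19,90)))
    return L
def draw(n,L,tag,out,roi,sc):
    im=cv2.imread(f"pics/{tag}_{n}.png"); u0,v0,u1,v1=roi
    im=cv2.resize(im[v0:v1,u0:u1],None,fx=sc,fy=sc,interpolation=2)
    for p in L:
        q=((proj(n,p)-[u0,v0]+.5)*sc-.5).round().astype(np.int32); cv2.polylines(im,[q],False,(0,255,255),1)
    cv2.imwrite(f"pics/{out}.png",im); print(im.shape)
E
python3 - <<'E'
from ov import *
for uv,n in(((97.5,182),"top"),((356.5,295.5),"scene")): print("long",ray(n,uv,215))
for uv,n in(((147,199.5),"top"),((340.5,285.5),"scene")): print("short",ray(n,uv,135))
rest=T(570.5,-9.3,np.radians(-2.45)); bed=T(535.5,-251.8,np.radians(-2.27)); stand=T(558.5,303,np.radians(-16.7))
L=models(rest,bed,stand)
draw("top",L,"a","ov_top",(90,90,370,250),2.8); draw("scene",L,"a","ov_scene",(170,160,400,380),2.7)
E
```

```text
long [[572.8 340.9 215. ]]
long [[579.3 348.1 215. ]]
short [[543.9 246.2 135. ]]
short [[550.9 253.7 135. ]]
(448, 784, 3)
(594, 621, 3)
```

View pics/ov_top.png

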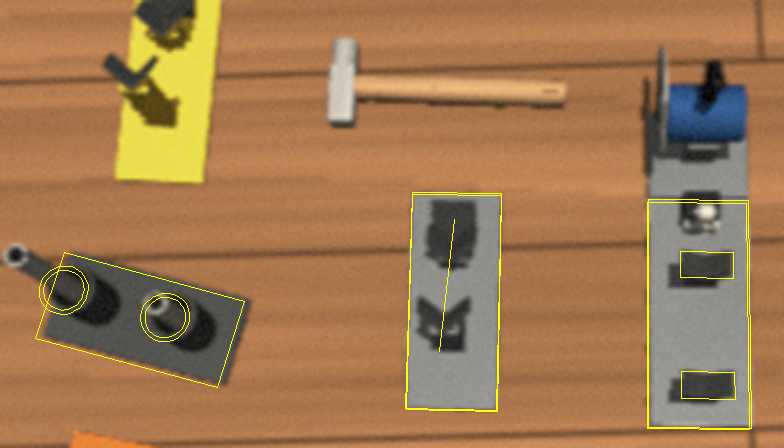

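View pics/ov_scene.png

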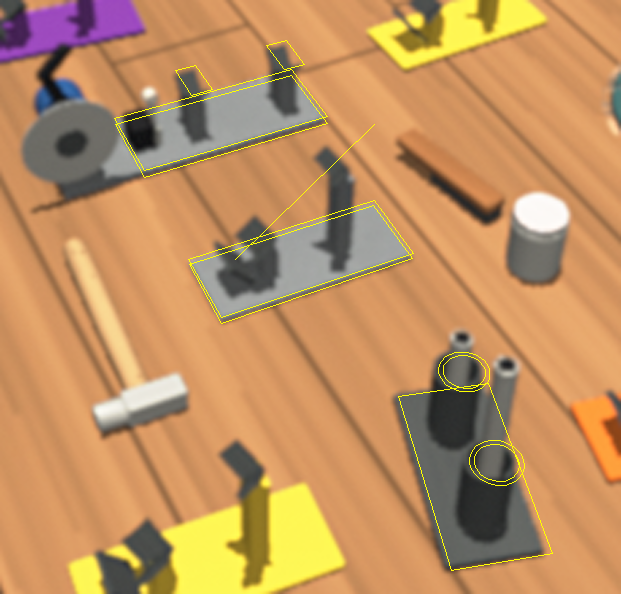

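```bash
python3 - <<'E'
from ov import *
def corners(n,lo,hi,roi,smin=120,vmin=60):
    im=cv2.imread(f"pics/a_{n}.png"); hsv=cv2.cvtColor(im,cv2.COLOR_BGR2HSV)
    m=np.zeros(im.shape[:2],np.uint8); u0,v0,u1,v1=roi
    h=hsv[...,0]; m[v0:v1,u0:u1]=((h>=lo)&(h<=hi)&(hsv[...,1]>smin)&(hsv[...,2]>vmin))[v0:v1,u0:u1]
    m=cv2.morphologyEx(m,cv2.MORPH_CLOSE,np.ones((3,3)))
    c=cv2.convexHull(np.vstack(cv2.findContours(m,0,1)[0]))
    return cv2.approxPolyDP(c,3,True)[:,0]
for nm,lo,hi,rt,rs in(("yel1",22,35,(120,75,180,160),(190,335,300,400)),("yel2",22,35,(335,285,385,380),(300,150,375,185)),("pur",125,160,(410,115,455,200),(150,155,225,185)),("or",3,13,(90,240,150,335),(380,295,480,340))):
    for n,r in(("top",rt),("scene",rs)):
        c=corners(n,lo,hi,r,200 if nm=="or" else 120); 
        if len(c)<12: print(nm,n,c.tolist(),ray(n,c,8)[:,:2].round(0).tolist())
print("tin",ray("top",(209,277),75),ray("scene",(370,240),75))
print("roller",ray("top",(341,166),70),ray("scene",(225,195),70))
a=cv2.imread("pics/a_top.png")[170:235,80:190];b=cv2.imread("pics/a_top.png")[95:250,310:370]
cv2.imwrite("pics/z1.png",cv2.resize(a,None,fx=7,fy=7,interpolation=2))
E
```

```text
yel1 top [[139, 81], [169, 83], [161, 155], [131, 153]] [[922.0, 313.0], [914.0, 225.0], [698.0, 246.0], [706.0, 331.0]]
yel1 scene [[284, 341], [295, 370], [216, 399], [204, 398], [196, 368], [266, 337]] [[699.0, 253.0], [713.0, 335.0], [902.0, 318.0], [925.0, 304.0], [914.0, 226.0], [733.0, 223.0]]
yel2 top [[371, 289], [379, 373], [346, 375], [340, 291]] [[307.0, -327.0], [89.0, -336.0], [86.0, -249.0], [304.0, -244.0]]
yel2 scene [[371, 166], [323, 184], [306, 172], [349, 150], [355, 150]] [[89.0, -251.0], [293.0, -238.0], [311.0, -322.0], [103.0, -369.0], [84.0, -360.0]]
pur top [[446, 124], [444, 197], [414, 195], [416, 124]] [[766.0, -566.0], [554.0, -544.0], [562.0, -461.0], [768.0, -481.0]]
pur scene [[222, 170], [162, 184], [156, 171], [199, 155], [216, 158]] [[565.0, -461.0], [773.0, -476.0], [770.0, -555.0], [604.0, -581.0], [557.0, -537.0]]
or top [[135, 253], [135, 266], [122, 305], [101, 312], [107, 287]] [[421.0, 314.0], [386.0, 313.0], [282.0, 346.0], [265.0, 402.0], [331.0, 388.0]]
or scene [[472, 320], [396, 337], [382, 311], [456, 295]] [[244.0, 414.0], [449.0, 368.0], [432.0, 287.0], [224.0, 333.0]]
tin [[348.2  99.8  75. ]] [[355.8 109.4  75. ]]
roller [[ 634.3 -254.1   70. ]] [[ 635.6 -257.6   70. ]]
```

View pics/z1.png

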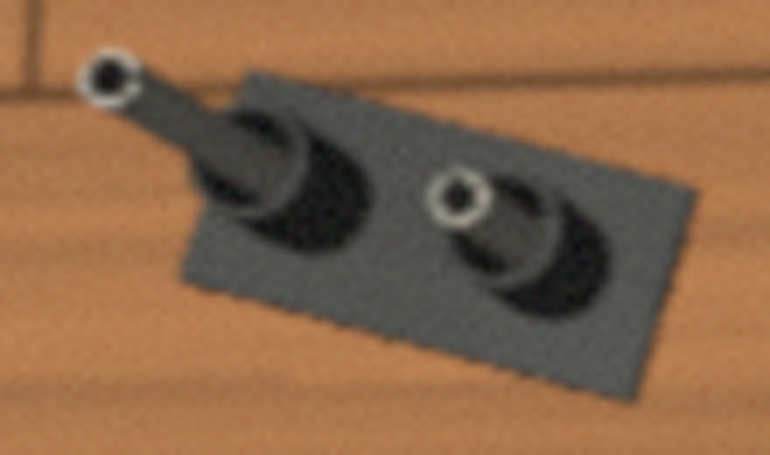

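```bash
python3 - <<'E'
from ov import *
c=np.array([(248,70),(698,190),(635,402),(182,280)])/7-.43+[80,170]
P=ray("top",c,10); print(P, P.mean(0))
s=P.mean(0)
for y in (-50,50): print(tf(T(s[0],s[1],np.radians(-16.8)),[(0,y,0)]))
for p in((250,165),(508,230)): print("rim",ray("top",np.array(p)/7-.43+[80,170],90))
# side points of the long pipe from scene depth between z=110..200 : fit circle r=10
for n in("scene","top"):
    W=cloud(n,np.load(f"pics/a_{n}.npy")); m=(W[...,2]>100)&(W[...,2]<205)&(abs(W[...,0]-576)<25)&(abs(W[...,1]-345)<25)
    Q=W[m]; from scipy.optimize import least_squares
    r=least_squares(lambda c:np.hypot(Q[:,0]-c[0],Q[:,1]-c[1])-10,[575,344],loss="soft_l1"); print(n,m.sum(),r.x,r.cost)
    m=(W[...,2]>25)&(W[...,2]<85)&(abs(W[...,0]-572)<40)&(abs(W[...,1]-345)<40)
    Q=W[m]; r=least_squares(lambda c:np.hypot(Q[:,0]-c[0],Q[:,1]-c[1])-23,[575,344],loss="soft_l1"); print("cup",m.sum(),r.x,r.cost)
im=cv2.imread("pics/a_scene.png")[180:290,170:330]; cv2.imwrite("pics/z2.png",cv2.resize(im,None,fx=5,fy=5,interpolation=2))
E
```

```text
[[629.5 373.7  10. ]
 [575.2 192.4  10. ]
 [490.6 216.7  10. ]
 [544.5 397.6  10. ]] [559.9 295.1  10. ]
[[545.5 247.3   0. ]]
[[574.4 343.    0. ]]
rim [[572.6 343.   90. ]]
rim [[545.1 245.7  90. ]]
scene 273 [589.5 359.7] 577.7404984137695
cup 375 [576.6 345.7] 484.6898389077862
top 141 [576.  345.2] 32.13072294630104
cup 216 [575.1 343.2] 590.278147939011
```

View pics/z2.png

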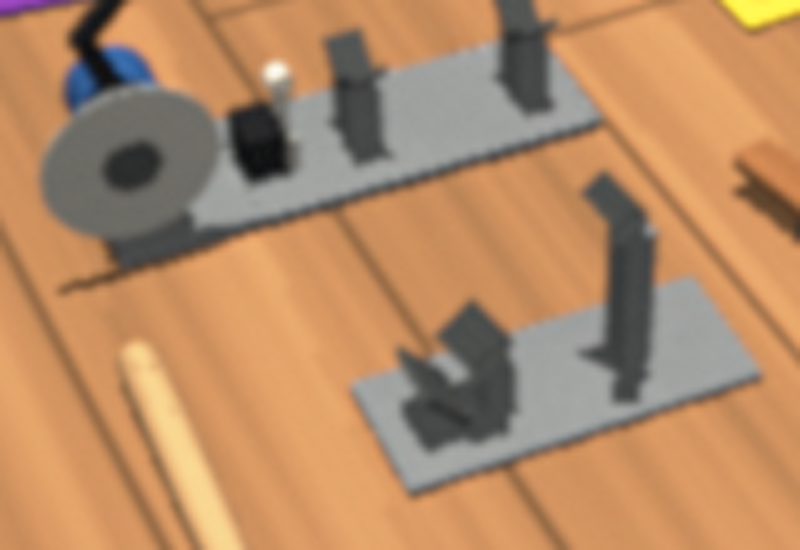

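Long pipe is at about (575, 343.5), the rest at (570.5, -9.3) with yaw -2.45°, and the bed origin at about (535.5, -252) with yaw -2.3°. Sizes and reach check out.

The plan is to grip the long pipe at its top from above. I'll then tilt the tool 50° forward, so the tool lies in line with the pipe, and set it down in the rest.

>>> drive_tool(
  plan=[
    [-0.03,0,0,0,0,0,0.0854],
    [-0.02,0,0,-6.65,0,0,0.0854],
    [0,0,0,-6.65,0,0,0.0854],
    [0,-0.0368,-0.0263,0,0,0,0.0854],
    [0,-0.0368,-0.0263,0,0,0,0.0854],
    [0,-0.0368,-0.0263,0,0,0,0.0854],
    [0,-0.0368,-0.0263,0,0,0,0.0854],
    [0,-0.0368,-0.0263,0,0,0,0.0854],
    [0,-0.0368,-0.0263,0,0,0,0.0854],
    [0,-0.0368,-0.0263,0,0,0,0.0854],
    [0,-0.0368,-0.0263,0,0,0,0.0854],
    [0,-0.0368,-0.0263,0,0,0,0.0854],
  ],
)

```text
time: 1.3
eef_pos: [505.2, 397.6, 281.1]
tcp_rot: [[-0.0, -0.999, 0.043], [-0.0, 0.043, 0.999], [-1.0, 0.0, -0.0]]
ft_force: [-0.4, 0.9, -0.4]
gripper_width: 85.3
```

>>> drive_tool(
  plan=[
    [0,-0.0368,-0.0263,0,0,0,0.06],
    [0,-0.0368,-0.0263,0,0,0,0.06],
    [0,0,0,0,0,0,0.06],
    [0,0,0,0,0,0,0.06],
    [0,0,0,0,0,0,0.06],
  ],
)

```text
time: 1.8
eef_pos: [574.7, 343.8, 281.1]
tcp_rot: [[-0.0, -0.999, 0.042], [0.0, 0.042, 0.999], [-1.0, 0.0, -0.0]]
ft_force: [0.5, 0.6, -0.4]
gripper_width: 60.0
```

```bash
python3 - <<'E'
from ov import *
im,d=snap("scene","b"); snap("top","b"); s=observe(); print(s["eef_pos"],s["gripper_width"],s["time"])
cv2.imwrite("pics/b_s.png",cv2.resize(im[180:400,250:450],None,fx=2.7,fy=2.7))
im=cv2.imread("pics/b_top.png");cv2.imwrite("pics/b_t.png",cv2.resize(im[120:300,20:220],None,fx=3,fy=3))
E
```

```text
[574.5 344.2 281.4] 59.62196295667052 1.9
```

View pics/b_s.png

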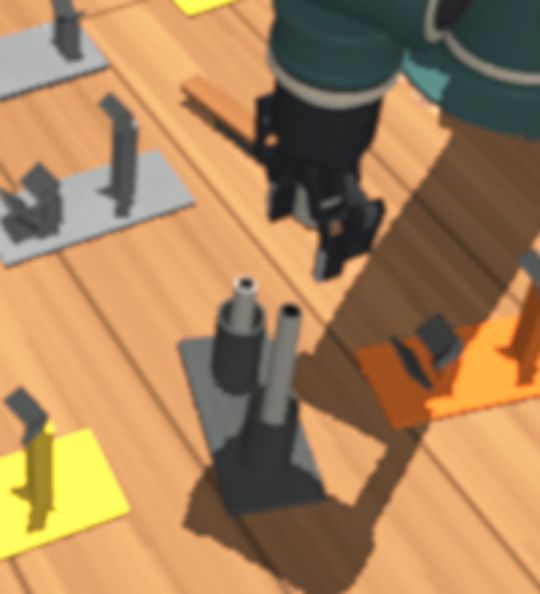

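View pics/b_t.png

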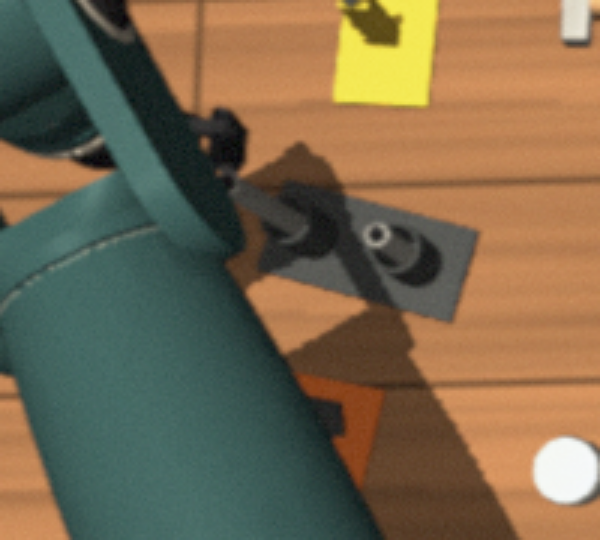

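```bash
python3 - <<'E'
from ov import *
P=np.array([(574.5,344,281),(574.5-1.6,344-35,276),(574.5+1.6,344+35,276)])
print(((proj("scene",P)-[250,180])*2.7).round(), ((proj("top",P)-[20,120])*3).round())
for x in((572.8,340.9,215),(575,344,215),(579,348,215)): print(((proj("scene",x)-[250,180])*2.7).round(), ((proj("top",x)-[20,120])*3).round())
E
```

```text
[[299. 249.]
 [275. 223.]
 [323. 286.]] [[194. 163.]
 [243. 166.]
 [150. 164.]]
[[289. 303.]] [[233. 186.]]
[[289. 306.]] [[229. 183.]]
[[288. 312.]] [[224. 179.]]
```

The scene crop shows the fingers at (304,248), directly above the long pipe's top at (290,311), and the calibration agrees within a few mm. I'll descend and grip.

>>> drive_tool(
  plan=[
    [0.03,0,0,0,0,0,0.06],
    [0.03,0,0,0,0,0,0.06],
    [0.024,0,0,0,0,0,0.06],
    [0.02,0,0,0,0,0,0.06],
    [0,0,0,0,0,0,0.06],
    [0,0,0,0,0,0,0.06],
    [0,0,0,0,0,0,0.0],
    [0,0,0,0,0,0,0.0],
    [0,0,0,0,0,0,0.0],
    [0,0,0,0,0,0,0.0],
    [0,0,0,0,0,0,0.0],
    [0,0,0,0,0,0,0.0],
  ],
  force=70,
)

```text
time: 3.1
eef_pos: [575.6, 343.8, 178.6]
tcp_rot: [[0.002, -0.999, 0.043], [0.001, 0.043, 0.999], [-1.0, -0.001, 0.001]]
ft_force: [-1.2, 1.9, 5.3]
gripper_width: 18.7
```

>>> drive_tool(
  plan=[
    [-0.03,0,0,0,0,0,0.0],
    [-0.04,0,0,0,0,0,0.0],
    [-0.04,0,0,0,0,0,0.0],
    [-0.04,0,0,0,0,0,0.0],
    [-0.02,0,0,0,0,0,0.0],
    [0,0,0,0,0,0,0.0],
    [0,0,0,0,0,0,0.0],
  ],
)

```text
time: 3.8
eef_pos: [575.2, 343.3, 346.0]
tcp_rot: [[-0.001, -0.999, 0.043], [-0.001, 0.043, 0.999], [-1.0, 0.001, -0.001]]
ft_force: [1.1, -1.1, -3.4]
gripper_width: 18.2
```

```bash
python3 - <<'E'
from ov import *
im,d=snap("scene","c"); s=observe(); print(s["eef_pos"],s["tcp_rot"],s["gripper_width"],s["time"],s["ft_force"],s["ft_torque"])
p=s["eef_pos"]; x=s["tcp_rot"][:,0]
for a in (163,-37): print(proj("scene",p+x*a))
cv2.imwrite("pics/c_s.png",cv2.resize(im[100:400,250:470],None,fx=2,fy=2))
E
```

```text
[575.1 343.2 345.1] [[-0. -1.  0.]
 [-0.  0.  1.]
 [-1.  0. -0.]] 18.359972925429176 3.85 [ 0.7  0.2 -3.7] [-0.1  0.   0. ]
[[355.3 302.9]]
[[366.5 236.5]]
```

View pics/c_s.png

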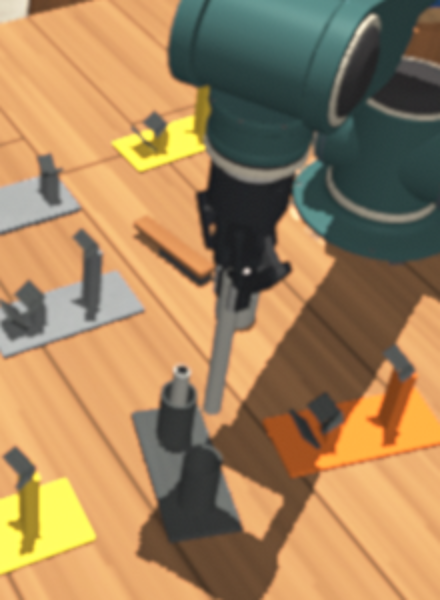

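The pipe is held. Its foot is at full-frame pixel (356,305), and I predicted (355,303). Now I'll carry it over the rest, above the short pipe, and tilt it.

>>> drive_tool(
  plan=[
    [0,-0.0013,-0.03,0,0,0,0],
    [0,-0.0013,-0.046,0,0,0,0],
    [0,-0.0013,-0.046,0,0,0,0],
    [0,-0.0013,-0.046,0,0,0,0],
    [0,-0.0013,-0.046,0,0,0,0],
    [0,-0.0013,-0.046,0,0,0,0],
    [0,-0.0013,-0.046,0,0,0,0],
    [0,-0.0011,-0.0464,0,0,0,0],
    [0,0,0,0,0,-8.33,0],
    [0,0,0,0,0,-8.33,0],
    [0,0,0,0,0,-8.33,0],
    [0,0,0,0,0,-8.33,0],
  ],
)

```text
time: 5.05
eef_pos: [570.1, -9.4, 345.5]
tcp_rot: [[0.552, -0.833, 0.043], [-0.024, 0.036, 0.999], [-0.834, -0.552, 0.0]]
ft_force: [1.5, 0.7, -1.9]
gripper_width: 18.2
```

>>> drive_tool(
  plan=[
    [0,0,0,0,0,-8.34,0],
    [0,0,0,0,0,-8.34,0],
    [0,0,0,0,0,0,0],
    [0,0,0,0,0,0,0],
    [0,0,0,0,0,0,0],
  ],
)

```text
time: 5.55
eef_pos: [570.9, -9.2, 347.7]
tcp_rot: [[0.763, -0.644, 0.043], [-0.033, 0.028, 0.999], [-0.645, -0.764, 0.0]]
ft_force: [-1.1, -0.2, -1.9]
gripper_width: 18.7
```

>>> drive_tool(
  plan=[
    [0.0179,0.0302,0,0,0,0,0],
    [0.0179,0.0302,0,0,0,0,0],
    [0.0179,0.0302,0,0,0,0,0],
    [0.0179,0.0302,0,0,0,0,0],
    [0.0179,0.0302,0,0,0,0,0],
    [0,0,0,0,0,0,0],
    [0,0,0,0,0,0,0],
    [0,0,0,0,0,0,0],
  ],
)

```text
time: 6.35
eef_pos: [543.2, -8.0, 177.2]
tcp_rot: [[0.767, -0.64, 0.043], [-0.033, 0.027, 0.999], [-0.641, -0.767, -0.0]]
ft_force: [0.5, 0.5, -1.7]
gripper_width: 18.3
```

```bash
python3 - <<'E'
from ov import *
im,d=snap("scene","d"); im2,_=snap("top","d"); s=observe(); print(s["eef_pos"],s["gripper_width"],s["time"],s["ft_force"])
p=s["eef_pos"]; x=s["tcp_rot"][:,0]; y=s["tcp_rot"][:,1]
rest=T(570.5,-9.3,np.radians(-2.45)); bed=T(535.5,-251.8,np.radians(-2.27)); stand=T(559.9,295.1,np.radians(-16.8))
L=models(rest,bed,stand)+[np.array([p-37*x,p+163*x])]
draw("scene",L,"d","ovd_s",(170,130,400,310),3); draw("top",L,"d","ovd_t",(190,110,360,260),4)
E
```

```text
[542.8  -8.  176.6] 18.295531428272255 6.45 [ 0.3 -0.6 -2.6]
(540, 690, 3)
(600, 680, 3)
```

View pics/ovd_s.png

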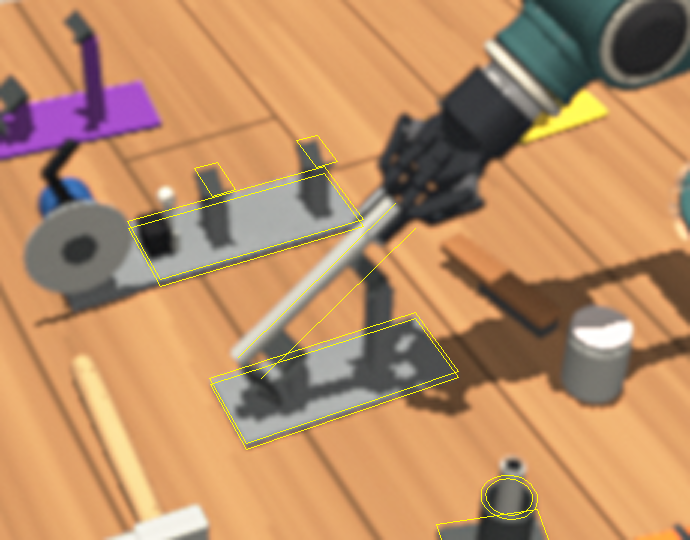

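View pics/ovd_t.png

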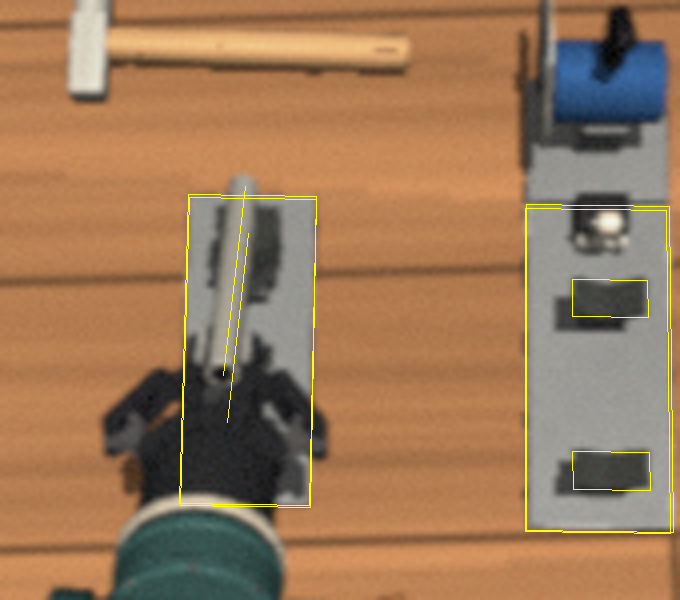

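The scene view shows the pipe about 40 mm above the saddles and parallel to the seat line, with its foot at (237,355). I'll lower it and watch the force.

>>> drive_tool(
  plan=[
    [0,0.012,0,0,0,0,0],
    [0,0.012,0,0,0,0,0],
    [0,0.009,0,0,0,0,0],
    [0,0,0,0,0,0,0],
    [0,0,0,0,0,0,0],
    [0,0,0,0,0,0,0],
  ],
)

```text
time: 7.05
eef_pos: [521.0, -7.0, 149.4]
tcp_rot: [[0.766, -0.642, 0.043], [-0.033, 0.027, 0.999], [-0.642, -0.767, -0.0]]
ft_force: [-0.0, 0.2, -2.3]
gripper_width: 18.1
```

>>> drive_tool(
  plan=[
    [0,0.003,0,0,0,0,0],
    [0,0,0,0,0,0,0],
    [0,0,0,0,0,0,0],
  ],
)

```text
time: 7.35
eef_pos: [518.8, -6.9, 146.5]
tcp_rot: [[0.765, -0.642, 0.043], [-0.033, 0.027, 0.999], [-0.643, -0.766, 0.0]]
ft_force: [0.5, 0.3, -1.7]
gripper_width: 18.3
```

>>> drive_tool(
  plan=[
    [0,0.003,0,0,0,0,0],
    [0,0,0,0,0,0,0],
    [0,0,0,0,0,0,0],
  ],
)

```text
time: 7.65
eef_pos: [516.9, -6.9, 144.3]
tcp_rot: [[0.766, -0.642, 0.043], [-0.033, 0.027, 0.999], [-0.643, -0.766, -0.0]]
ft_force: [1.9, -0.7, -2.2]
gripper_width: 18.2
```

>>> drive_tool(
  plan=[
    [0,0.002,0,0,0,0,0],
    [0,0,0,0,0,0,0],
    [0,0,0,0,0,0,0],
  ],
)

```text
time: 7.95
eef_pos: [516.0, -7.0, 143.5]
tcp_rot: [[0.767, -0.641, 0.043], [-0.033, 0.027, 0.999], [-0.641, -0.767, -0.0]]
ft_force: [4.7, -2.5, -0.1]
gripper_width: 18.6
```

>>> drive_tool(
  plan=[
    [0,0.002,0,0,0,0,0],
    [0,0,0,0,0,0,0],
    [0,0,0,0,0,0,0],
  ],
)

```text
time: 8.25
eef_pos: [515.2, -7.1, 143.2]
tcp_rot: [[0.768, -0.639, 0.043], [-0.034, 0.027, 0.999], [-0.64, -0.769, -0.001]]
ft_force: [9.4, -5.7, 1.3]
gripper_width: 18.4
```

Contact. The side force of -5.7 N says the V pulls the pipe toward -y, so I'll ease 2 mm that way and then slide down to the stop.

>>> drive_tool(
  plan=[
    [0,0,-0.002,0,0,0,0],
    [0.002,0,0,0,0,0,0],
    [0,0,0,0,0,0,0],
    [0,0,0,0,0,0,0],
  ],
)

```text
time: 8.65
eef_pos: [516.8, -8.3, 142.2]
tcp_rot: [[0.768, -0.639, 0.042], [-0.032, 0.028, 0.999], [-0.639, -0.769, 0.001]]
ft_force: [9.4, 7.3, 4.7]
gripper_width: 18.2
```

>>> drive_tool(
  plan=[
    [0.002,0,0,0,0,0,0],
    [0.002,0,0,0,0,0,0],
    [0,0,0,0,0,0,0],
    [0,0,0,0,0,0,0],
  ],
)

```text
time: 9.05
eef_pos: [519.9, -8.4, 139.7]
tcp_rot: [[0.768, -0.638, 0.042], [-0.032, 0.028, 0.999], [-0.639, -0.769, 0.001]]
ft_force: [11.8, 9.0, 3.5]
gripper_width: 18.5
```

>>> drive_tool(
  plan=[
    [0,-0.002,0.001,0,0,0,0],
    [0.002,0,0,0,0,0,0],
    [0,0,0,0,0,0,0],
    [0,0,0,0,0,0,0],
  ],
)

```text
time: 9.45
eef_pos: [522.5, -8.1, 140.4]
tcp_rot: [[0.768, -0.639, 0.043], [-0.033, 0.027, 0.999], [-0.64, -0.769, -0.0]]
ft_force: [-24.4, 1.1, 20.5]
gripper_width: 18.7
```

```bash
python3 - <<'E'
from ov import *
im,d=snap("scene","e"); im2,_=snap("top","e"); s=observe(); print(s["eef_pos"],s["gripper_width"],s["time"],s["ft_force"],s["ft_torque"])
p=s["eef_pos"]; x=s["tcp_rot"][:,0]; y=s["tcp_rot"][:,1]
cv2.imwrite("pics/e_s.png",cv2.resize(im[180:290,220:340],None,fx=5,fy=5,interpolation=2))
print((proj("scene",[p-37*x,p+163*x])-[220,180])*5)
E
```

```text
[522.5  -8.1 140.4] 17.9928535246027 9.55 [-24.2   1.4  20.7] [0.1 0.1 0.1]
[[436.9 128. ]
 [179.4 377.1]]
```

View pics/e_s.png

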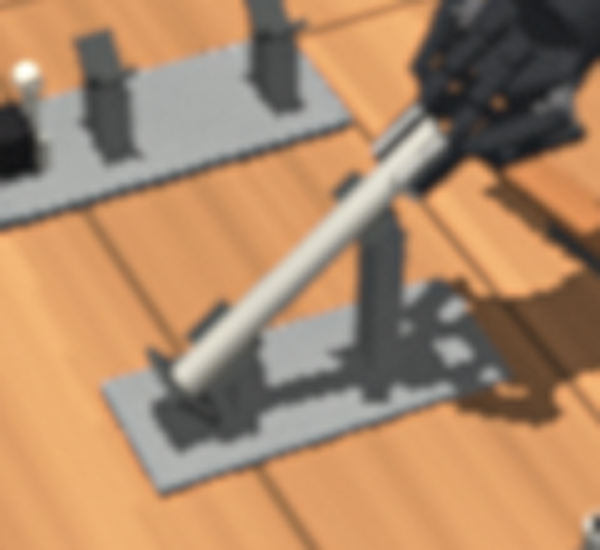

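The foot is on the stop plate, with an axial force of about 31 N, and the scene crop shows the pipe in both saddles (foot at (185,375)). I'll relieve the force and release.

>>> drive_tool(
  plan=[
    [-0.0015,0.001,0,0,0,0,0],
    [0,0,0,0,0,0,0],
    [0,0,0,0,0,0,0.03],
    [0,0,0,0,0,0,0.04],
    [0,0,0,0,0,0,0.055],
    [0,0,0,0,0,0,0.055],
    [0,0,0,0,0,0,0.055],
    [0,0,0,0,0,0,0.055],
    [0,0,0,0,0,0,0.055],
  ],
)

```text
time: 10.45
eef_pos: [519.9, -8.0, 137.7]
tcp_rot: [[0.765, -0.642, 0.043], [-0.033, 0.027, 0.999], [-0.643, -0.766, 0.0]]
ft_force: [0.1, -0.0, -0.6]
gripper_width: 54.7
```

>>> drive_tool(
  plan=[
    [-0.01,0,0,0,0,0,0.055],
    [-0.025,0,0,0,0,0,0.055],
    [-0.03,0,0,0,0,0,0.055],
    [-0.03,0,0,0,0,0,0.055],
    [-0.025,0,0,0,0,0,0.055],
    [-0.01,-0.03,0,0,0,0,0.055],
    [0,-0.04,0,0,0,0,0.055],
    [0,-0.04,0,0,0,0,0.055],
    [0,0,0,0,0,0,0.055],
    [0,0,0,0,0,0,0.055],
  ],
)

```text
time: 11.45
eef_pos: [567.5, -5.4, 295.3]
tcp_rot: [[0.744, -0.667, 0.045], [-0.035, 0.029, 0.999], [-0.667, -0.745, -0.002]]
ft_force: [-0.2, 0.2, -0.3]
gripper_width: 55.1
```

```bash
python3 - <<'E'
from ov import *
im,d=snap("scene","f"); im2,_=snap("top","f"); s=observe(); print(s["eef_pos"],s["tcp_rot"],s["gripper_width"],s["time"],s["ft_force"],s["ft_torque"])
rest=T(570.5,-9.3,np.radians(-2.45)); bed=T(535.5,-251.8,np.radians(-2.27)); stand=T(559.9,295.1,np.radians(-16.8))
L=models(rest,bed,stand)
draw("scene",L,"f","ovf_s",(220,150,350,290),4.2); draw("top",L,"f","ovf_t",(190,110,360,260),4)
E
```

```text
[566.7  -5.3 294.3] [[ 0.7 -0.7  0. ]
 [-0.   0.   1. ]
 [-0.7 -0.7 -0. ]] 54.641648878861496 11.55 [ 0.1  0.1 -0.6] [-0.   0.4  0. ]
(588, 546, 3)
(600, 680, 3)
```

View pics/ovf_s.png

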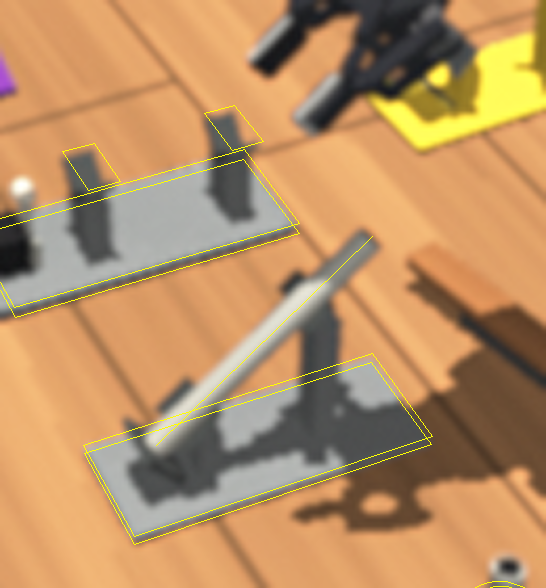

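View pics/ovf_t.png

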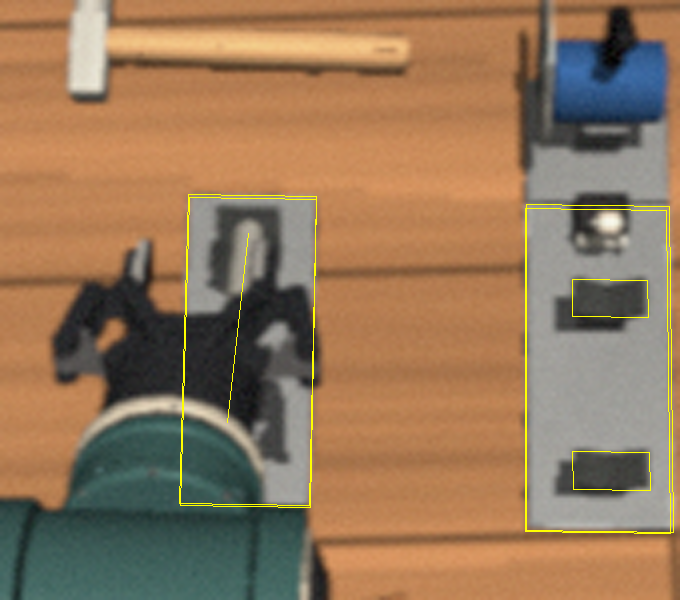

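The pipe is lying in the rest and let go, and it lines up with the seat line in both views. Next I'll rotate the tool to grip the middle from above, with the tool tilted 20° back.

>>> drive_tool(
  plan=[
    [0,0,0,0,0,8.5,0.055],
    [0,0,0,0,0,8.5,0.055],
    [0,0,0,0,0,8.5,0.055],
    [0,0,0,0,0,8.5,0.055],
    [0,0,0,0,0,8.5,0.055],
    [0,0,0,0,0,8.5,0.055],
    [0,0,0,0,0,8.5,0.055],
    [0,0,0,0,0,8.5,0.055],
    [0,0,0,0,0,0,0.055],
    [0,0,0,0,0,0,0.055],
    [0,0,0,0,0,0,0.055],
  ],
)

```text
time: 12.65
eef_pos: [566.6, -5.3, 296.3]
tcp_rot: [[-0.335, -0.941, 0.045], [0.013, 0.043, 0.999], [-0.942, 0.336, -0.002]]
ft_force: [0.1, -0.4, -0.2]
gripper_width: 55.0
```

```bash
cat > d.py <<'E'
from h import *
np.set_printoptions(precision=4,suppress=True)
def to(target,s=None):
    s=s or observe(); R=s["tcp_rot"]; d=np.array(target)-s["eef_pos"]; print("t",s["time"],"pos",s["eef_pos"],"ft",s["ft_force"]); print(R)
    print("tool shift mm",R.T@d)
E
python3 -c "
from d import *
to([601.5,-11,172.7]); to([567.3,-9.6,78.7])
R=observe()['tcp_rot']; print(np.degrees(np.arctan2(R[2,0],R[0,0])), np.degrees(np.arctan2(R[1,2],R[0,2])))"
```

```text
t 12.65 pos [566.6466  -5.326  296.3198] ft [ 0.1165 -0.3796 -0.1836]
[[-0.3354 -0.941   0.0453]
 [ 0.0131  0.0434  0.999 ]
 [-0.942   0.3356 -0.0023]]
tool shift mm [104.6856 -74.5335  -3.8068]
t 12.65 pos [566.6466  -5.326  296.3198] ft [ 0.1165 -0.3796 -0.1836]
[[-0.3354 -0.941   0.0453]
 [ 0.0131  0.0434  0.999 ]
 [-0.942   0.3356 -0.0023]]
tool shift mm [204.7211 -73.8398  -3.7428]
-109.5975133207366 87.4036025470022
```

>>> drive_tool(
  plan=[
    [0.01,-0.037,-0.0019,0,0,0,0.055],
    [0.01,-0.037,-0.0019,0,0,0,0.055],
    [0.04,0,0,0,0,0,0.055],
    [0.045,0,0,0,0,0,0.055],
    [0,0,0,0,0,0,0.055],
    [0,0,0,0,0,0,0.055],
    [0,0,0,0,0,0,0.055],
  ],
)

```text
time: 13.35
eef_pos: [602.1, -11.0, 175.3]
tcp_rot: [[-0.334, -0.942, 0.045], [0.013, 0.043, 0.999], [-0.943, 0.334, -0.002]]
ft_force: [0.3, -0.0, 1.2]
gripper_width: 55.1
```

```bash
python3 - <<'E'
from d import *
to([567.3,-9.6,78.7])
from ov import *
im,_=snap("scene","g"); im2,_=snap("top","g")
cv2.imwrite("pics/g_s.png",cv2.resize(im[120:290,200:370],None,fx=3.4,fy=3.4,interpolation=2))
cv2.imwrite("pics/g_t.png",cv2.resize(im2[110:260,190:360],None,fx=3.5,fy=3.5,interpolation=2))
E
```

```text
t 13.35 pos [602.1419 -11.035  175.2661] ft [ 0.2806 -0.0382  1.2469]
[[-0.3335 -0.9416  0.0453]
 [ 0.0129  0.0435  0.999 ]
 [-0.9426  0.3338 -0.0024]]
tool shift mm [102.6675   0.6385   0.0869]
```

View pics/g_s.png

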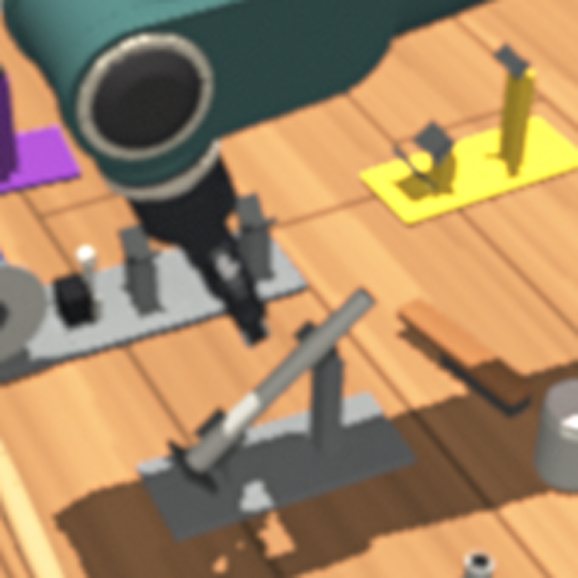

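View pics/g_t.png

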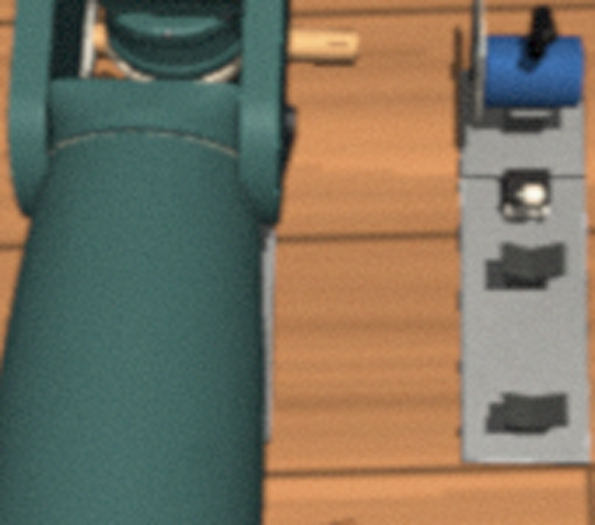

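The scene view shows the open gripper over the free middle of the pipe, so I'll go down 102 mm and grip.

>>> drive_tool(
  plan=[
    [0.03,0,0,0,0,0,0.055],
    [0.03,0,0,0,0,0,0.055],
    [0.025,0,0,0,0,0,0.055],
    [0.017,0,0,0,0,0,0.055],
    [0,0,0,0,0,0,0.055],
    [0,0,0,0,0,0,0.055],
    [0,0,0,0,0,0,0.0],
    [0,0,0,0,0,0,0.0],
    [0,0,0,0,0,0,0.0],
    [0,0,0,0,0,0,0.0],
    [0,0,0,0,0,0,0.0],
  ],
  force=70,
)

```text
time: 14.55
eef_pos: [567.3, -9.6, 76.9]
tcp_rot: [[-0.337, -0.94, 0.045], [0.013, 0.043, 0.999], [-0.941, 0.337, -0.002]]
ft_force: [2.2, 0.8, 6.5]
gripper_width: 17.9
```

```bash
python3 - <<'E'
from d import *
s=observe(); print(s["gripper_width"]); to([567.3,-9.6,78.7])
from ov import *
im,_=snap("scene","i")
cv2.imwrite("pics/i_s.png",cv2.resize(im[150:290,220:350],None,fx=4.2,fy=4.2,interpolation=2))
E
```

```text
17.876891970041576
t 14.55 pos [567.3155  -9.587   76.8898] ft [2.2133 0.7509 6.5099]
[[-0.3368 -0.9405  0.0453]
 [ 0.0133  0.0433  0.999 ]
 [-0.9415  0.3371 -0.0021]]
tool shift mm [-1.6992  0.6242 -0.0175]
```

View pics/i_s.png

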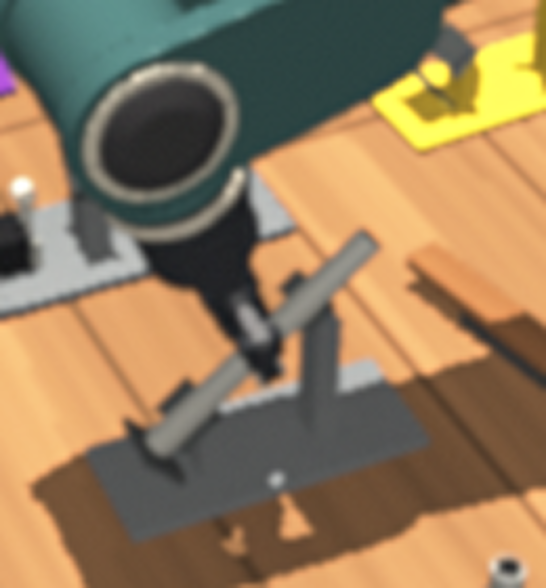

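Gripped mid-pipe at a width of 17.9 mm. I'll lift it away, then level the pipe.

>>> drive_tool(
  plan=[
    [-0.01,0,0,0,0,0,0.0],
    [-0.03,0,0,0,0,0,0.0],
    [-0.04,0,0,0,0,0,0.0],
    [-0.04,0,0,0,0,0,0.0],
    [-0.03,0,0,0,0,0,0.0],
    [0,0,0,0,0,-8,0.0],
    [0,0,0,0,0,-8,0.0],
    [0,0,0,0,0,-8,0.0],
    [0,0,0,0,0,-8,0.0],
    [0,0,0,0,0,-8,0.0],
    [0,0,0,0,0,0,0.0],
    [0,0,0,0,0,0,0.0],
  ],
)

```text
time: 15.8
eef_pos: [616.9, -11.6, 217.8]
tcp_rot: [[0.343, -0.938, 0.045], [-0.018, 0.042, 0.999], [-0.939, -0.344, -0.002]]
ft_force: [-0.1, -0.5, -1.8]
gripper_width: 18.1
```

```bash
cat > k.py <<'E'
from ov import *
R0=np.array([[-.3368,-.9405,.0453],[.0133,.0433,.999],[-.9415,.3371,-.0021]]); p0=np.array([567.3155,-9.587,76.89])
cT=R0.T@(np.array([571,-10,100.])-p0); u=np.array([-.7653,.0327,.6428]); uT=R0.T@u
def pipe(s=None):
    s=s or observe(); R=s["tcp_rot"]; return s["eef_pos"]+R@cT, R@uT
E
python3 - <<'E'
from k import *
s=observe(); c,a=pipe(s); print(s["time"],s["eef_pos"],s["gripper_width"],s["ft_force"]); print(s["tcp_rot"].round(4))
print("cT",cT,"c",c,"axis",a.round(4),"pitch",np.degrees(np.arcsin(a[2])),"yaw",np.degrees(np.arctan2(-a[1],-a[0])))
im,_=snap("scene","j");im2,_=snap("top","j")
bed=T(537,-253,np.radians(-2.27))
for n,roi,sc in(("scene",(160,100,380,290),3),("top",(180,90,380,270),3.3)):
    draw(n,[np.array([c-100*a,c+100*a])],"j","ovj_"+n,roi,sc)
E
```

```text
15.8 [616.9 -11.6 217.8] 18.091785964914823 [-0.1 -0.5 -1.8]
[[ 0.3 -0.9  0. ]
 [-0.   0.   1. ]
 [-0.9 -0.3 -0. ]]
cT [-23.    4.3  -0.3] c [605.  -11.3 237.9] axis [-1.  0.  0.] pitch 0.2039107196245287 yaw -2.406362204846001
(570, 660, 3)
(594, 660, 3)
```

View pics/ovj_scene.png

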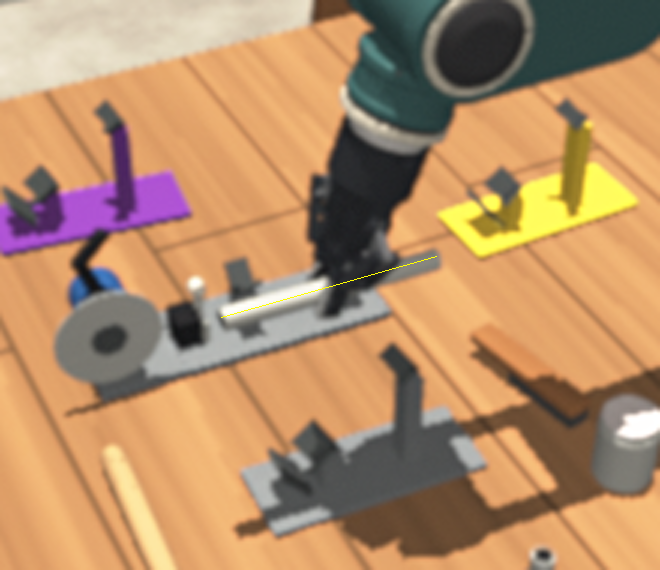

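View pics/ovj_top.png

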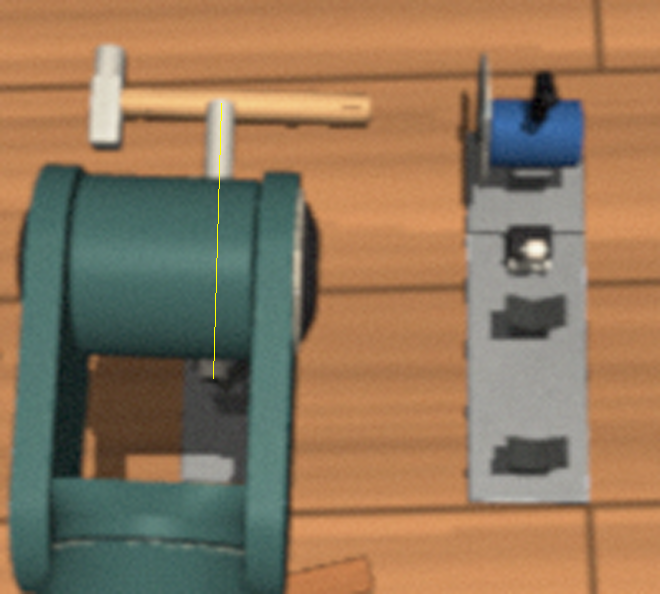

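The level pipe's overlay matches both views within about 1 px. Moving over the bed, short of the roller.

>>> drive_tool(
  plan=[
    [-0.0052,0.0144,-0.0408,0,0,0,0.0],
    [-0.0052,0.0144,-0.0408,0,0,0,0.0],
    [-0.0052,0.0144,-0.0408,0,0,0,0.0],
    [-0.0052,0.0144,-0.0408,0,0,0,0.0],
    [-0.0052,0.0144,-0.0408,0,0,0,0.0],
    [-0.0052,0.0144,-0.0408,0,0,0,0.0],
    [0,0,0,0,0,0,0],
    [0.026,0.0095,0,0,0,0,0],
    [0.026,0.0095,0,0,0,0,0],
    [0.026,0.0095,0,0,0,0,0],
    [0,0,0,0,0,0,0],
    [0,0,0,0,0,0,0],
  ],
)

```text
time: 17.1
eef_pos: [515.3, -252.3, 134.5]
tcp_rot: [[0.344, -0.938, 0.045], [-0.017, 0.042, 0.999], [-0.939, -0.344, -0.002]]
ft_force: [-1.2, 0.7, -1.4]
gripper_width: 18.0
```

```bash
python3 - <<'E'
from k import *
s=observe(); c,a=pipe(s); print(s["time"],s["eef_pos"],s["gripper_width"],s["ft_force"]); 
print("c",c,"axis",a.round(4),"pitch",np.degrees(np.arcsin(a[2])),"yaw",np.degrees(np.arctan2(-a[1],-a[0])))
print("to seat-30",s["tcp_rot"].T@(np.array([507,-251.8,70])-c))
im,_=snap("scene","l");im2,_=snap("top","l")
for n,roi,sc in(("scene",(160,100,340,250),3.6),("top",(280,90,420,270),3.3)):
    draw(n,[np.array([c-100*a,c+100*a])],"l","ovl_"+n,roi,sc)
E
```

```text
17.1 [ 515.3 -252.3  134.5] 18.00243978657419 [-1.2  0.7 -1.4]
c [ 503.3 -252.   154.7] axis [-1.  0.  0.] pitch 0.17285053871168124 yaw -2.3791493536443884
to seat-30 [80.7 25.7  0.5]
(540, 648, 3)
(594, 462, 3)
```

View pics/ovl_scene.png

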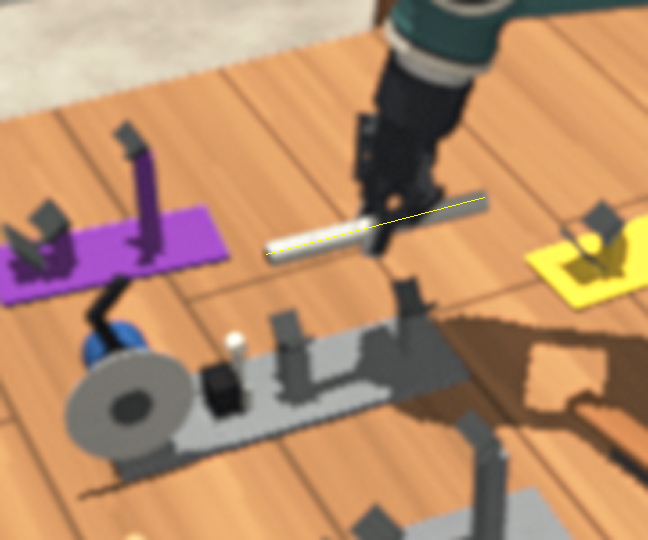

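View pics/ovl_top.png

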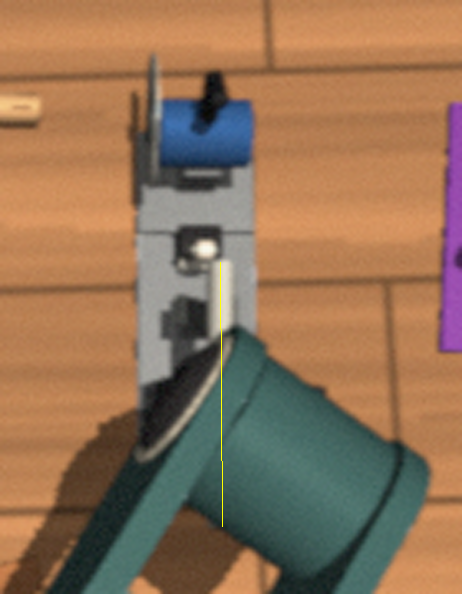

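>>> drive_tool(
  plan=[
    [0.0235,0.0086,0,0,0,0,0.0],
    [0.0235,0.0086,0,0,0,0,0.0],
    [0.0235,0.0086,0,0,0,0,0.0],
    [0,0,0,0,0,0,0],
    [0,0,0,0,0,0,0],
    [0,0,0,0,0,0,0],
  ],
)

```text
time: 17.8
eef_pos: [515.8, -253.0, 61.3]
tcp_rot: [[0.347, -0.937, 0.045], [-0.019, 0.041, 0.999], [-0.938, -0.348, -0.004]]
ft_force: [-0.5, -0.0, -1.2]
gripper_width: 18.0
```

>>> drive_tool(
  plan=[
    [0.0028,0.001,0,0,0,0,0.0],
    [0.0028,0.001,0,0,0,0,0.0],
    [0,0,0,0,0,0,0],
    [0,0,0,0,0,0,0],
  ],
)

```text
time: 18.2
eef_pos: [514.9, -252.4, 52.9]
tcp_rot: [[0.345, -0.938, 0.045], [-0.018, 0.042, 0.999], [-0.939, -0.345, -0.002]]
ft_force: [-0.3, -0.1, -1.2]
gripper_width: 18.4
```

>>> drive_tool(
  plan=[
    [0.0028,0.001,0,0,0,0,0.0],
    [0,0,0,0,0,0,0],
    [0,0,0,0,0,0,0],
  ],
)

```text
time: 18.5
eef_pos: [515.4, -252.3, 51.4]
tcp_rot: [[0.346, -0.937, 0.045], [-0.018, 0.041, 0.999], [-0.938, -0.347, -0.002]]
ft_force: [-9.8, 7.6, 14.8]
gripper_width: 18.0
```

>>> drive_tool(
  plan=[
    [-0.001,-0.0004,0.001,0,0,0,0.0],
    [0,0,0,0,0,0,0],
    [0,0,0,0,0,0,0],
  ],
)

```text
time: 18.8
eef_pos: [515.4, -251.7, 51.7]
tcp_rot: [[0.346, -0.937, 0.045], [-0.019, 0.041, 0.999], [-0.938, -0.346, -0.003]]
ft_force: [-1.5, -0.2, 6.2]
gripper_width: 18.3
```

```bash
python3 - <<'E'
from k import *
s=observe(); c,a=pipe(s); print(s["time"],s["eef_pos"],s["gripper_width"],s["ft_force"],s["ft_torque"]); 
print("c",c,"axis",a.round(4),"pitch",np.degrees(np.arcsin(a[2])),"yaw",np.degrees(np.arctan2(-a[1],-a[0])))
im,_=snap("scene","n");im2,_=snap("top","n")
for n,roi,sc in(("scene",(190,140,310,240),6),("top",(290,90,410,270),3.3)):
    draw(n,[],"n","ovn_"+n,roi,sc)
E
```

```text
18.8 [ 515.4 -251.7   51.7] 18.264538502627236 [-1.5 -0.2  6.2] [-0.   0.1  0.1]
c [ 503.4 -251.4   71.8] axis [-1.  0.  0.] pitch 0.037879550735260746 yaw -2.404922832323465
(600, 720, 3)
(594, 396, 3)
```

View pics/ovn_scene.png

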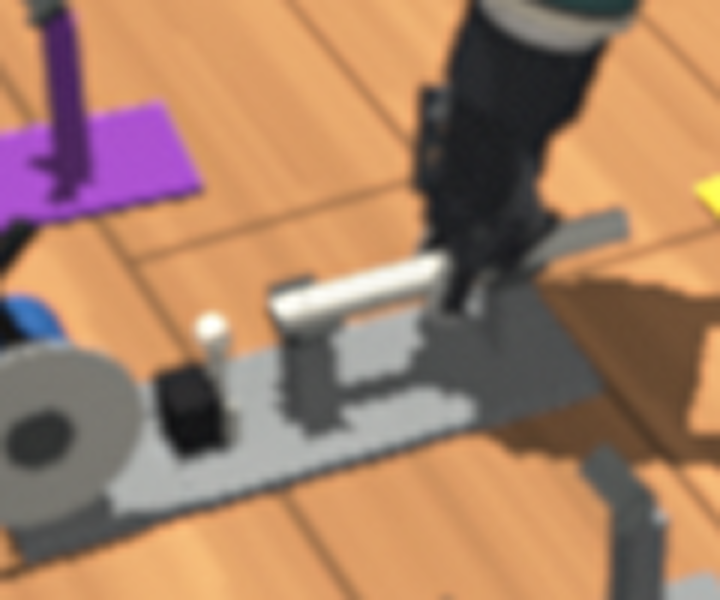

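View pics/ovn_top.png

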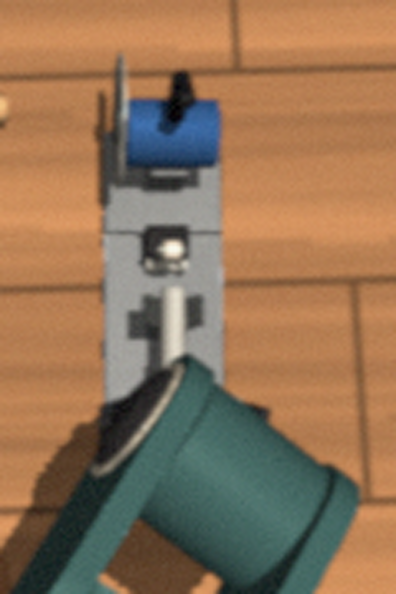

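The pipe lies in both saddles. The top view has its far end at crop (172,287) and the roller at (172,248), a gap of about 23 mm, so the pipe centre is near x = -33 mm. That agrees with the kinematic estimate. I'll let go briefly so it settles, then regrip lightly.

>>> drive_tool(
  plan=[
    [0,0,0,0,0,0,0.03],
    [0,0,0,0,0,0,0.035],
    [0,0,0,0,0,0,0.035],
    [0,0,0,0,0,0,0.035],
    [0,0,0,0,0,0,0.035],
    [0,0,0,0,0,0,0],
    [0,0,0,0,0,0,0],
    [0,0,0,0,0,0,0],
    [0,0,0,0,0,0,0],
  ],
  force=30,
)

```text
time: 19.8
eef_pos: [515.0, -251.8, 51.2]
tcp_rot: [[0.345, -0.937, 0.046], [-0.019, 0.042, 0.999], [-0.938, -0.346, -0.003]]
ft_force: [-1.1, -5.2, 0.5]
gripper_width: 18.9
```

```bash
python3 - <<'E'
from k import *
s=observe(); c,a=pipe(s); print(s["time"],s["eef_pos"],s["gripper_width"],s["ft_force"],s["ft_torque"]); 
print("c",c)
im,_=snap("scene","o");im2,_=snap("top","o")
for n,roi,sc in(("scene",(190,140,310,240),6),("top",(310,130,370,190),9)):
    draw(n,[],"o","ovo_"+n,roi,sc)
E
```

```text
19.8 [ 515.  -251.8   51.2] 18.880718071693767 [-1.1 -5.2  0.5] [-0.8  0.3 -0.2]
c [ 503.  -251.5   71.3]
(600, 720, 3)
(540, 540, 3)
```

View pics/ovo_scene.png

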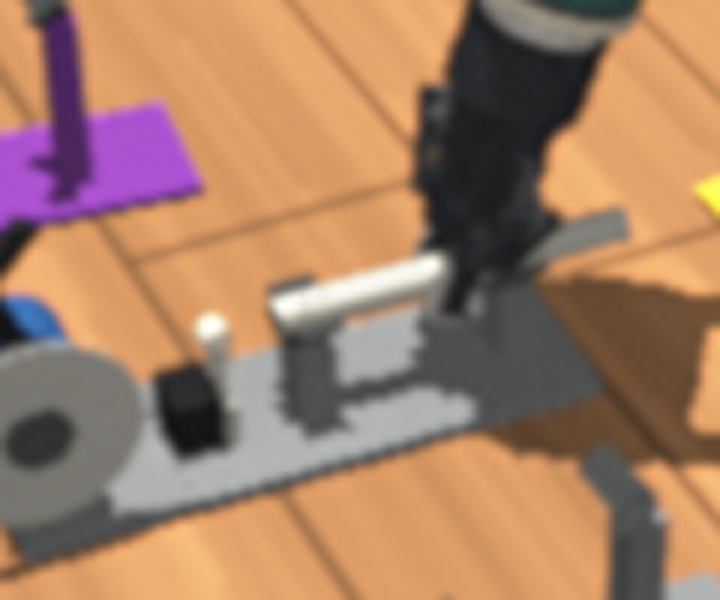

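View pics/ovo_top.png

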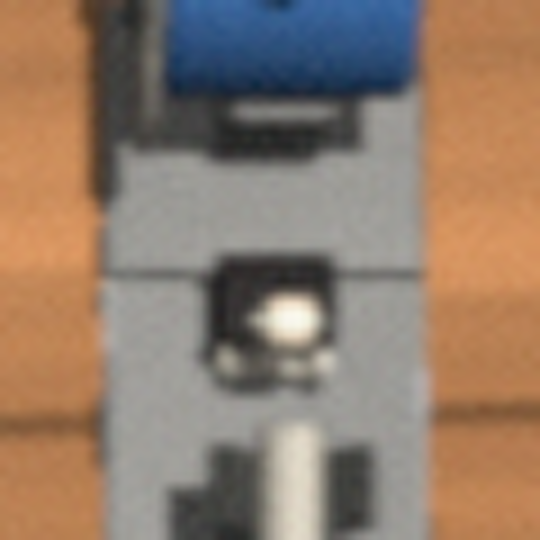

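The gap to the roller is about 21 mm. Sliding 15 mm along bed +x.

>>> drive_tool(
  plan=[
    [0.001,-0.0028,-0.0006,0,0,0,0],
    [0.001,-0.0028,0,0,0,0,0],
    [0.001,-0.0028,0,0,0,0,0],
    [0.001,-0.0028,0,0,0,0,0],
    [0.001,-0.0028,0,0,0,0,0],
    [0,0,0,0,0,0,0],
    [0,0,0,0,0,0,0],
    [0,0,0,0,0,0,0],
  ],
)

```text
time: 20.7
eef_pos: [530.0, -252.6, 51.2]
tcp_rot: [[0.345, -0.937, 0.045], [-0.018, 0.042, 0.999], [-0.938, -0.346, -0.002]]
ft_force: [2.6, 2.1, -0.0]
gripper_width: 18.9
```

```bash
cat > look.py <<'E'
from k import *
import sys
def look(tag):
    s=observe(); c,a=pipe(s); print(s["time"],s["eef_pos"],s["gripper_width"],s["ft_force"],"c",c,"pitch",np.degrees(np.arcsin(a[2])))
    im,_=snap("scene",tag);im2,_=snap("top",tag)
    A=cv2.resize(im[140:240,190:310],None,fx=4,fy=4,interpolation=2)
    B=cv2.resize(im2[145:190,320:360],None,fx=7,fy=7,interpolation=2)
    H=np.zeros((400,480+280,3),np.uint8); H[:,:480]=A; H[:315,480:]=B
    cv2.imwrite(f"pics/look_{tag}.png",H)
    # intensity profile along pipe line in top camera (world z=78)
    bed=T(537,-253,np.radians(-2.27))
    xs=np.arange(40,125,1.5); q=proj("top",tf(bed,np.c_[xs,0*xs,0*xs+78])).astype(np.float32)
    g=cv2.cvtColor(im2,cv2.COLOR_BGR2GRAY); v=cv2.remap(g,q[:,0],q[:,1],1)[:,0]
    print(" ".join(f"{x:.0f}:{i}" for x,i in zip(xs,v)))
look(sys.argv[1])
E
python3 look.py p
```

```text
20.7 [ 530.  -252.6   51.2] 18.91170656833684 [ 2.6  2.1 -0. ] c [ 518.  -252.3   71.3] pitch 0.08080180097616382
40:214 42:213 43:212 44:212 46:212 48:212 49:212 50:212 52:213 54:213 55:213 56:215 58:215 60:214 61:214 62:213 64:214 66:214 67:213 68:213 70:213 72:213 73:214 74:214 76:214 78:207 79:199 80:181 82:167 84:158 85:141 86:120 88:123 90:134 91:167 92:200 94:220 96:235 97:241 98:243 100:240 102:228 103:207 104:166 106:114 108:80 109:49 110:48 112:47 114:49 115:58 116:82 118:108 120:139 121:151 122:157 124:157
```

View pics/look_p.png

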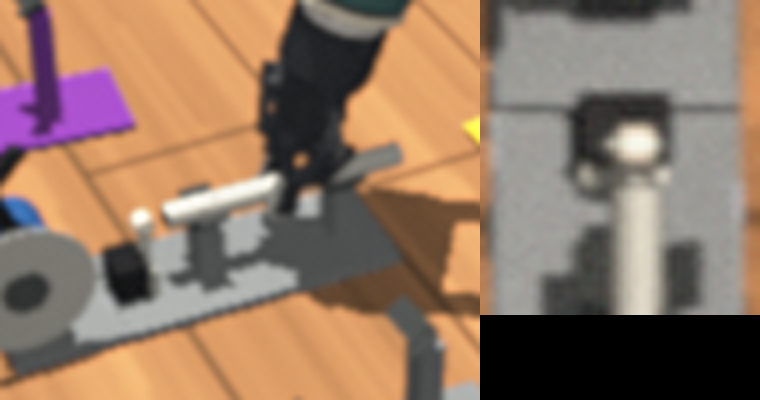

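The profile in the bed frame puts the pipe end at x ≈ 82 and the roller at 90 to 105, so the centre is at about -18 mm. Advancing 12 mm slowly.

>>> drive_tool(
  plan=[
    [0.0007,-0.0019,0,0,0,0,0],
    [0.0007,-0.0019,0,0,0,0,0],
    [0.0007,-0.0019,0,0,0,0,0],
    [0.0007,-0.0019,0,0,0,0,0],
    [0.0007,-0.0019,0,0,0,0,0],
    [0.0007,-0.0019,0,0,0,0,0],
    [0,0,0,0,0,0,0],
    [0,0,0,0,0,0,0],
    [0,0,0,0,0,0,0],
  ],
)

```text
time: 21.7
eef_pos: [541.8, -253.0, 51.0]
tcp_rot: [[0.344, -0.938, 0.045], [-0.017, 0.042, 0.999], [-0.939, -0.345, -0.002]]
ft_force: [-0.9, 4.3, 2.5]
gripper_width: 19.1
```

```bash
python3 look.py q
```

```text
21.7 [ 541.8 -253.    51. ] 19.07835140407341 [-0.9  4.3  2.5] c [ 529.9 -252.7   71.2] pitch 0.12835683212775037
40:105 42:137 43:174 44:195 46:209 48:211 49:213 50:212 52:212 54:212 55:213 56:213 58:213 60:213 61:213 62:213 64:213 66:213 67:213 68:213 70:213 72:213 73:213 74:214 76:214 78:213 79:213 80:212 82:212 84:212 85:212 86:212 88:210 90:208 91:207 92:206 94:215 96:224 97:234 98:240 100:242 102:238 103:229 104:199 106:161 108:120 109:79 110:61 112:47 114:49 115:58 116:78 118:106 120:140 121:151 122:156 124:157
```

View pics/look_q.png

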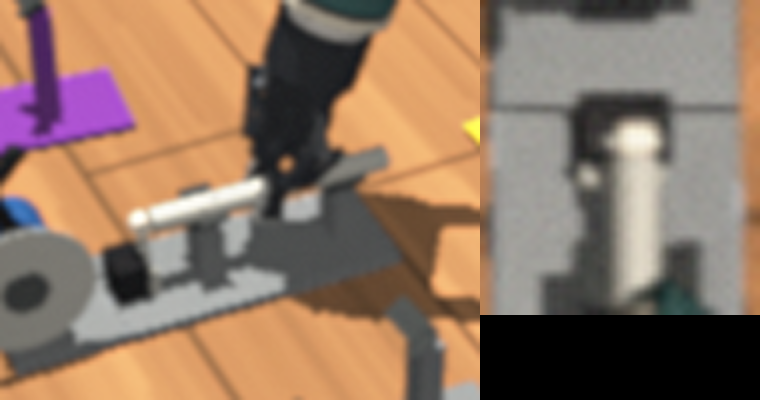

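The roller's far edge moved about 2 mm (104.9 to 106.8), so the lever has just been engaged at roughly 0.04 rad. Another 5 mm.

>>> drive_tool(
  plan=[
    [0.0004,-0.0009,0,0,0,0,0],
    [0.0004,-0.001,0,0,0,0,0],
    [0.0003,-0.0009,0,0,0,0,0],
    [0.0003,-0.0009,0,0,0,0,0],
    [0.0003,-0.001,0,0,0,0,0],
    [0,0,0,0,0,0,0],
    [0,0,0,0,0,0,0],
    [0,0,0,0,0,0,0],
  ],
)

```text
time: 22.6
eef_pos: [546.7, -253.1, 51.1]
tcp_rot: [[0.344, -0.938, 0.045], [-0.017, 0.042, 0.999], [-0.939, -0.345, -0.002]]
ft_force: [-3.6, 6.2, 3.9]
gripper_width: 19.0
```

```bash
python3 look.py r
```

```text
22.6 [ 546.7 -253.1   51.1] 18.979236708513234 [-3.6  6.2  3.9] c [ 534.7 -252.9   71.2] pitch 0.15116035071478096
40:107 42:97 43:88 44:90 46:98 48:128 49:158 50:186 52:206 54:212 55:214 56:212 58:213 60:213 61:214 62:213 64:213 66:214 67:214 68:214 70:213 72:212 73:211 74:212 76:212 78:214 79:215 80:214 82:213 84:213 85:212 86:211 88:212 90:212 91:212 92:211 94:210 96:208 97:206 98:209 100:223 102:233 103:243 104:243 106:242 108:229 109:212 110:165 112:117 114:80 115:64 116:79 118:104 120:140 121:152 122:157 124:159
```

View pics/look_r.png

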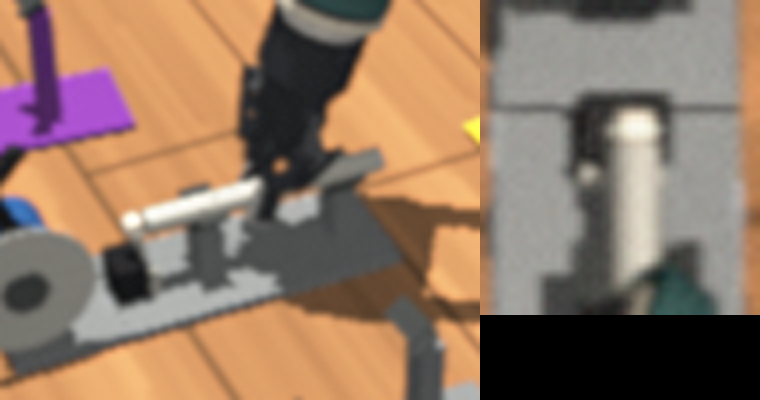

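Roller travel is about 6.3 mm (roughly 0.14 rad). Estimates of the centre range from -3.5 to -1.3 mm, so I'll add 2.5 mm.

>>> drive_tool(
  plan=[
    [0.0003,-0.0008,0,0,0,0,0],
    [0.0003,-0.0008,0,0,0,0,0],
    [0.0003,-0.0008,0,0,0,0,0],
    [0,0,0,0,0,0,0],
    [0,0,0,0,0,0,0],
    [0,0,0,0,0,0,0],
  ],
)

```text
time: 23.3
eef_pos: [549.2, -253.3, 51.1]
tcp_rot: [[0.344, -0.938, 0.045], [-0.017, 0.042, 0.999], [-0.939, -0.345, -0.002]]
ft_force: [-4.8, 6.2, 4.5]
gripper_width: 18.7
```

```bash
python3 look.py s
```

```text
23.3 [ 549.2 -253.3   51.1] 18.73558340211473 [-4.8  6.2  4.5] c [ 537.3 -253.    71.2] pitch 0.15148572990215753
40:120 42:115 43:110 44:103 46:95 48:93 49:96 50:128 52:156 54:180 55:198 56:208 58:212 60:213 61:213 62:213 64:213 66:214 67:214 68:214 70:215 72:214 73:212 74:213 76:215 78:214 79:213 80:212 82:212 84:212 85:212 86:211 88:212 90:213 91:212 92:211 94:212 96:212 97:209 98:207 100:206 102:213 103:227 104:236 106:245 108:243 109:240 110:225 112:199 114:148 115:111 116:95 118:106 120:138 121:151 122:159 124:159
```

View pics/look_s.png

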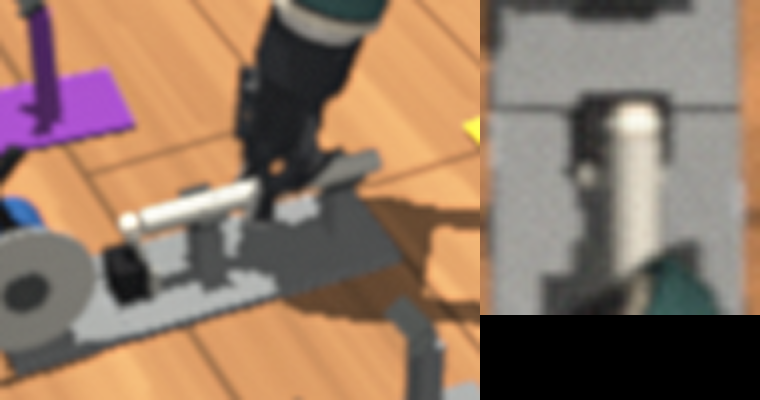

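Roller travel is now about 9.1 mm (roughly 0.20 rad), and the kinematic centre is at +0.3 mm. I'll relieve the side force, release, and retreat straight back along the tool.

>>> drive_tool(
  plan=[
    [0,0,0.0008,0,0,0,0],
    [0,0,0,0,0,0,0.022],
    [0,0,0,0,0,0,0.026],
    [0,0,0,0,0,0,0.035],
    [0,0,0,0,0,0,0.045],
    [0,0,0,0,0,0,0.045],
    [0,0,0,0,0,0,0.045],
  ],
)

```text
time: 24.1
eef_pos: [549.5, -252.8, 51.1]
tcp_rot: [[0.345, -0.938, 0.045], [-0.018, 0.042, 0.999], [-0.938, -0.345, -0.002]]
ft_force: [0.1, -0.0, -0.0]
gripper_width: 45.0
```

```bash
python3 look.py t
```

```text
24.1 [ 549.5 -252.8   51.1] 45.015535690105644 [ 0.1 -0.  -0. ] c [ 537.5 -252.5   71.2] pitch 0.10542008937405191
40:126 42:122 43:114 44:101 46:87 48:78 49:74 50:105 52:136 54:170 55:194 56:206 58:211 60:213 61:214 62:214 64:213 66:213 67:214 68:214 70:214 72:214 73:213 74:214 76:214 78:213 79:212 80:212 82:212 84:211 85:211 86:212 88:212 90:213 91:212 92:212 94:212 96:211 97:208 98:206 100:206 102:215 103:230 104:238 106:245 108:243 109:239 110:225 112:198 114:147 115:111 116:97 118:107 120:137 121:150 122:157 124:158
```

View pics/look_t.png

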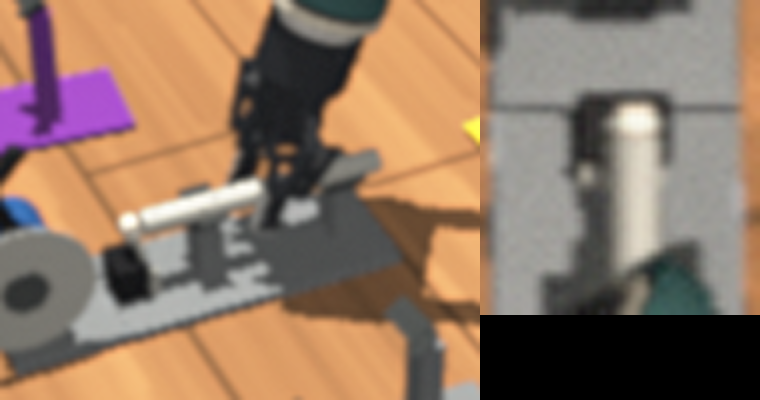

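>>> drive_tool(
  plan=[
    [-0.01,0,0,0,0,0,0.045],
    [-0.03,0,0,0,0,0,0.045],
    [-0.04,0,0,0,0,0,0.045],
    [-0.04,0,0,0,0,0,0.045],
    [-0.04,0,0.03,0,0,0,0.045],
    [-0.02,0,0.045,0,0,0,0.045],
    [0,0,0.045,0,0,0,0.045],
    [0,0,0.045,0,0,0,0.045],
    [0,0,0,0,0,0,0.045],
    [0,0,0,0,0,0,0.045],
    [0,0,0,0,0,0,0.045],
  ],
)

```text
time: 25.3
eef_pos: [494.8, -85.5, 220.0]
tcp_rot: [[0.345, -0.937, 0.046], [-0.018, 0.042, 0.999], [-0.938, -0.345, -0.003]]
ft_force: [0.0, -0.3, 0.6]
gripper_width: 45.0
```

```bash
python3 look.py v; python3 - <<'E'
from k import *
bed=T(537,-253,np.radians(-2.27))
L=[tf(bed,[(-100,0,70),(100,0,70)]),tf(bed,box(-100,130,-50,50,10))]
draw("top",L,"v","ovv_t",(305,90,375,255),4); 
im=cv2.imread("pics/v_top.png")
bed=T(537,-253,np.radians(-2.27))
xs=np.arange(-125,-80,1.5); g=cv2.cvtColor(im,cv2.COLOR_BGR2GRAY)
q=proj("top",tf(bed,np.c_[xs,0*xs,0*xs+78])).astype(np.float32); print("pipe near",[(int(x),int(i)) for x,i in zip(xs,cv2.remap(g,q[:,0],q[:,1],1)[:,0])])
q=proj("top",tf(bed,np.c_[xs,0*xs+38,0*xs+10])).astype(np.float32); hs=cv2.cvtColor(im,cv2.COLOR_BGR2HSV)[...,1]
print("plate near (sat)",[(int(x),int(i)) for x,i in zip(xs,cv2.remap(hs,q[:,0],q[:,1],1)[:,0])])
E
```

```text
25.3 [494.8 -85.5 220. ] 44.96939231915893 [ 0.  -0.3  0.6] c [482.8 -85.2 240.1] pitch 0.09756078904283229
40:204 42:203 43:203 44:204 46:204 48:204 49:204 50:206 52:207 54:206 55:205 56:205 58:205 60:205 61:205 62:205 64:204 66:204 67:206 68:206 70:206 72:206 73:205 74:205 76:206 78:206 79:206 80:206 82:206 84:204 85:203 86:204 88:204 90:204 91:205 92:205 94:204 96:203 97:202 98:201 100:201 102:208 103:223 104:232 106:240 108:238 109:233 110:216 112:188 114:139 115:105 116:91 118:102 120:133 121:144 122:150 124:152
(660, 280, 3)
pipe near [(-125, 151), (-123, 156), (-122, 157), (-120, 157), (-119, 156), (-117, 151), (-116, 143), (-114, 129), (-113, 114), (-111, 100), (-110, 96), (-108, 111), (-107, 127), (-105, 142), (-104, 132), (-102, 123), (-101, 130), (-99, 151), (-98, 188), (-96, 207), (-95, 218), (-93, 217), (-92, 216), (-90, 216), (-89, 215), (-87, 213), (-86, 214), (-84, 216), (-83, 214), (-81, 213)]
plate near (sat) [(-125, 140), (-123, 140), (-122, 141), (-120, 143), (-119, 143), (-117, 143), (-116, 142), (-114, 141), (-113, 142), (-111, 142), (-110, 141), (-108, 141), (-107, 140), (-105, 142), (-104, 145), (-102, 115), (-101, 80), (-99, 43), (-98, 14), (-96, 10), (-95, 9), (-93, 10), (-92, 10), (-90, 8), (-89, 8), (-87, 8), (-86, 7), (-84, 6), (-83, 8), (-81, 9)]
```

View pics/ovv_t.png

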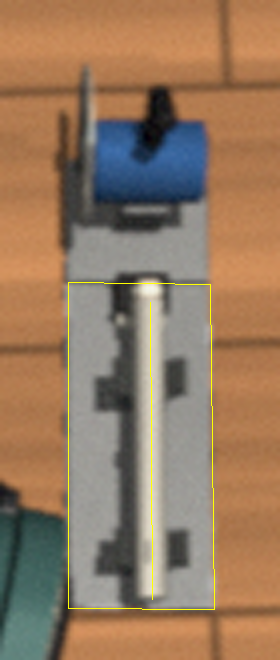

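View pics/v_scene.png

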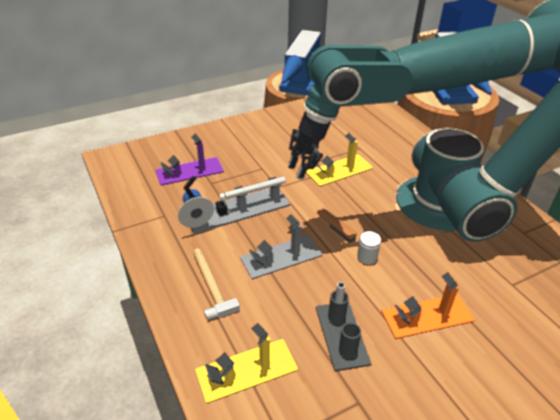

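The top view shows the pipe in both saddles, with its near end about 1–2 mm from the plate edge and the roller about 9 mm over. The scene view shows the short pipe upright at (340,288), the tin and hammer in place and the arm clear. Handing in.

```bash
python3 -c "
from rig import observe, workorder
print(observe()['time'],workorder.close_job())"
```

```text
the job is handed in; nothing more can be done
25.4 None
```

The job is handed in at 25.4 s of the 70 s allowed, but it reports no verdict, so the success below is my own reading from the cameras and arm pose.

I took the longer pipe from its cup by the top and set it in the grey rest, foot on the stop plate (about 31 N axial before I relieved it). I let go, then gripped it again near its middle. I levelled it, laid it in the bed saddles about 21 mm short of the roller, let it settle, and slid it in small steps onto the lever.

**Last checks:**
- **Lever:** the roller moved about 9 mm in the top view, roughly 0.20 rad against the aim of 0.22. It did not change after release.
- **Pipe position:** the arm pose puts the centre at +0.3 mm along the bed. The near end measured about 2 mm inside the plate edge, within the 3 mm flush tolerance.
- **Surroundings:** the short pipe is upright in its cup. The hammer and tin look unmoved. The brush was partly hidden by the arm in the last picture, and the arm never came near it. The arm is clear of everything.

**Disagreement:** the two cameras differed by up to about 10 mm on the tall pipes and the tin. I settled the final positions by contact forces and arm readings where I could.

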